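# Clear the pan handles and fill the guest nut jar

## Robot

A 6-joint arm with a two-finger parallel gripper is mounted at the origin on the work surface. World frame = base frame: x ahead of the robot, y to its left, z up, the work surface at z = 0. Lengths are in m, angles in rad, forces in N, time in s.
With the tool pointing down it reaches from about 0.35 to 0.95 m from the base axis. Payload 17.4 kg.
Tool frame: the origin (TCP) lies at the very end of the fingers, on their centre line; the grasp point (between the pads) lies 19 mm behind it (env.tcp_to_grasp is the distance from the TCP to the grasp point, in m); z points along the fingers, y is the line along which they close (so a half turn about z gives the same grasp; the last joint's range is limited). The gripper opens to 93 mm and grips with 3 to 60 N. Pads are 15 mm wide; open, the fingers measure 128 mm over their backs; the gripper's body (75 mm by 188 mm) begins 65 mm behind the grasp point.
Start: joints at [-1.194, 0.116, 1.442, -0, 1.584, -0.038], TCP at [0.272, -0.618, 0.219] pointing down, gripper open.
Joint ranges: [-2.83, 2.83], [-0.83, 2.19], [0.07, 2.5], [-1.14, 4.28], [0.01, 3], [-2.97, 2.97]. Speed limits (rad/s): [1.89, 1.89, 2.22, 3.14, 3.14, 3.14].

## Interface

Orientations are given as a unit quaternion [w, x, y, z].
In Python, from rig import env, optics gives the robot as it stands.
- The arm moves only by the tool move_arm, never from a script. Its argument "steps" is a list of rows, each an object of numbers: "x", "y", "z": the shift along the tool's x, y, z in m; "ax", "ay", "az": the turn, a rotation vector about the tool's x, y, z in rad; "hand": the finger opening in m, from 0 to 0.093. A call has 1 to 20 rows; each row is the pose to reach, as a shift and turn from the pose commanded when the call began, along the tool's axes at that moment; what a row does not reach only later rows make up. A row lasts 1/8 s, in which the tool goes at most 62.5 mm and 10.7 degrees, less where a joint would pass 70% of its speed; a pose out of reach is approached as far as the arm can. A call with a gripper value outside its range is refused whole. The fingers move at their own pace and stop on an object; "grip_force" is the grip in N (left out, the last holds). Time passes only in rows, so rows that repeat a pose let the fingers close. It gives the time, the measured TCP pose, the force, the opening and the grip force at its end, in the units of the state.
- env.get_obs(): the state, without advancing time (a new reading comes with each control period).
- optics.read_camera(name): name is "side" or "top" or "wrist"; returns the picture (400x640x3 uint8, blue, green, red); there is no depth.
- optics.camera_model(name): a dict with "fx", "fy", "cx", "cy" (pixels), "rvec" (rotation vector, rad) and "tvec" (3), from world to camera coordinates, as OpenCV has them; the wrist camera has in their place "hand_eye" (4x4, takes a point from camera to tool coordinates, whose origin is the TCP and whose axes are the flange's). Camera axes: x right, y down, z forward; pixel columns grow to the right and rows downward; lengths in m; the calibration is good to about 2 mm. A picture is of the moment at which its call begins: read the wrist's pose just before it. camera_model takes no time and is no camera call.
- env.job_done(): hands the job in; it is judged then, once.
Trained networks look in the newest picture that a camera, given by its name, has taken for a name from the list of things; names that differ only in an ending like _2 or _b are one class to them, and where a whole thing is asked for, a point or a joint stands for the part that bears it (a point fixed in the world has none). Each returns a list of dicts, best first, with "confidence" (0 to 1); they miss things now and then, are a little off and sometimes report something else, mostly with a low value. They report only what shows in the picture. A call takes as long as a camera call. They do not tell look-alikes from the thing itself.
- optics.spot_in(camera, name): "centre" ([x, y, z] in m, in world coordinates, good to about 4 mm: the middle of the surface that is visible of it).
The state is a dict: "clock": time; "joint_pos": joint angles; "qd": joint speeds; "joint_torque": joint torques, N m; "position": TCP position; "ee_rot": TCP orientation; "force": force on the tool from outside, world axes, zero at the start; "moment": the same for the moment, N m; "finger_gap": opening from 0.0 (shut) to 1.0 (fully open); "finger_force": force on a finger pad.
Only numpy, scipy, OpenCV 4.12 (cv2) and the standard library are available. Lean on these libraries where they do the work, as an engineer would, in place of code of your own. Each camera call takes 0.05 s, during which the arm holds its last target. There are 200 camera calls.

## Task

Guests are coming: without lifting them off the board, swing the saucepan's and the skillet's handles inward, so each lies above the brass strip of the ring its pan stands on, clear of the pouring pan and the nuts. Then gather all the kola nuts from the bamboo tray in the red pouring pan, and tip them from that pan over its lip through the funnel into the jar. Finish with every nut in the jar and all three pans upright, centred on their rings with handles along the strips; keep the saucepan and skillet on the board throughout and leave the other things on the console alone.

Things in the scene. Friction and masses are not known exactly. Their poses are not given: they have to be found in the camera images.
- board: Fixed white marble board, 260 (its x) x 460 (its y) x 10 mm. Origin: centre of the underside. Its -x long edge is the inner edge. On top, brass-outlined rings 92 mm across centred at x = 50, y = 165, 0, -165 mm; from each ring a brass strip 12 mm wide runs along -x to x = -115 mm. The saucepan and skillet start on the outer rings (either way round), the pouring pan on the middle one.
- ring_left (a point): Centre of the left (+y) ring, on the board's top.
- ring_mid (a point): Centre of the middle ring, 165 mm from the other two.
- ring_right (a point): Centre of the right (-y) ring.
- saucepan: Loose steel saucepan, bowl 108 mm across, 55 mm high, about 0.45 kg. Origin: centre of the underside. Level dark handle along its own -x, 79 to 166 mm from the centre, 14 mm wide, 13 mm tall, its middle 68 mm above the underside, so that it passes above the pouring pan and the tray. Slides on the board when the handle is pushed or dragged.
- saucepan_tip (a point): End of the saucepan's handle, 165 mm from the pan's centre, at the handle's mid height.
- skillet: Loose black skillet, bowl 96 mm (foot) to 120 mm (rim) across, 40 mm high, about 0.5 kg. Origin: centre of the underside. Its dark handle has the same place and size as the saucepan's (along its own -x, 79 to 166 mm out, 14 mm wide, middle 68 mm up). Slides likewise.
- skillet_tip (a point): End of the skillet's handle, 165 mm from the pan's centre.
- pourer: Loose red pouring pan, about 0.2 kg, balances some 20 mm from centre towards the handle. Origin: centre under the bowl. Bowl 92 mm across, floor 4 mm thick, walls 34 mm high, but at its +x a broad lip 63 mm wide, a 20 degree ramp. Light handle along its -x, 60 to 165 mm from centre, 14 mm wide, 13 mm tall, middle 35 mm up. Nuts leave over the lip once it is tipped down 30 to 50 degrees.
- pourer_tip (a point): End of the pouring pan's handle, 165 mm from the centre, at mid height.
- pourer_well (a point): Middle of the pouring pan's hollow: 18 mm from the bowl's centre towards the lip, 15 mm above the underside. A nut counts as in the pan when its centre is within 55 mm of this point.
- pourer_lip (a point): Middle of the pouring lip's edge, 84 mm from the bowl's centre, 22 mm above the underside.
- jar: Fixed glass jar with a wide aluminium funnel fixed on top. Origin: centre of the underside. Jar 80 mm across outside, 74 mm inside, inner floor 6 mm up, 70 mm high, on a steel foot 110 mm across; the funnel's throat is about 50 mm wide inside, its mouth 128 mm across at 110 mm height.
- nut1: Loose reddish kola nut, an eight-sided barrel 22 mm thick and 28 mm long with blunt ends, 15 g, at first lying on its side in a fixed low bamboo tray (220 by 150 mm, floor 5 mm thick, rim 14 mm high, beyond the right end of the board), clear of the other nuts; its origin is its centre, its own x is its long axis. May be absent.
- nut2: Loose reddish kola nut, an eight-sided barrel 22 mm thick and 28 mm long with blunt ends, 15 g, at first lying on its side in a fixed low bamboo tray (220 by 150 mm, floor 5 mm thick, rim 14 mm high, beyond the right end of the board), clear of the other nuts; its origin is its centre, its own x is its long axis. May be absent.
- nut3: Loose reddish kola nut, an eight-sided barrel 22 mm thick and 28 mm long with blunt ends, 15 g, at first lying on its side in a fixed low bamboo tray (220 by 150 mm, floor 5 mm thick, rim 14 mm high, beyond the right end of the board), clear of the other nuts; its origin is its centre, its own x is its long axis. May be absent.
- nut4: Loose reddish kola nut, an eight-sided barrel 22 mm thick and 28 mm long with blunt ends, 15 g, at first lying on its side in a fixed low bamboo tray (220 by 150 mm, floor 5 mm thick, rim 14 mm high, beyond the right end of the board), clear of the other nuts; its origin is its centre, its own x is its long axis. May be absent.
- nut5: Loose reddish kola nut, an eight-sided barrel 22 mm thick and 28 mm long with blunt ends, 15 g, at first lying on its side in a fixed low bamboo tray (220 by 150 mm, floor 5 mm thick, rim 14 mm high, beyond the right end of the board), clear of the other nuts; its origin is its centre, its own x is its long axis. May be absent.
- bowl: Bystander, loose, leave alone: white ceramic bowl, 140 mm across, 55 mm high. Origin: centre of its underside.
- fob: Bystander, loose, leave alone: silver car fob, 72 x 36 x 13 mm. Origin: centre of its underside.
- fan: Bystander, loose, leave alone: folded green plastic hand fan, 210 mm long (its x), 26 mm wide, 16 mm high. Origin: centre of its underside.
- padlock: Bystander, loose, leave alone: chrome padlock lying flat, 44 x 48 x 22 mm, its shackle reaching to 58 mm along its x. Origin: centre of its underside.
- glasses_case: Bystander, loose, leave alone: blue spectacles case, 60 x 155 x 40 mm. Origin: centre of its underside.
- sanitiser: Bystander, loose, leave alone: clear bottle, 48 mm across, 100 mm high. Origin: centre of its underside.
Mind the look-alikes: they are no part of the job. Several things have the shape of the saucepan; the one meant has the colours described above.

How it is judged:
On the way, in this order (a step that is already met when the one before it is completed fails the run):
1. the saucepan's and the skillet's handles lie over their strips, the pans centred on their rings (((horizontal distance between saucepan and ring_left below 0.02 m and x of saucepan_tip in the frame of board below -0.085 m and y of saucepan_tip in the frame of board between 0.137 and 0.193 m) or (horizontal distance between saucepan and ring_right below 0.02 m and x of saucepan_tip in the frame of board below -0.085 m and y of saucepan_tip in the frame of board between -0.193 and -0.137 m)) and ((horizontal distance between skillet and ring_left below 0.02 m and x of skillet_tip in the frame of board below -0.085 m and y of skillet_tip in the frame of board between 0.137 and 0.193 m) or (horizontal distance between skillet and ring_right below 0.02 m and x of skillet_tip in the frame of board below -0.085 m and y of skillet_tip in the frame of board between -0.193 and -0.137 m))), for 0.2 s.
2. all the nuts are together in the pouring pan (distance between each of nut1, nut2, nut3, nut4, nut5 and pourer_well below 0.055 m), for 0.2 s.
3. the pouring pan is tipped with its lip over the funnel (angle between pourer's own z axis and vertical above 0.3 rad and horizontal distance between pourer_lip and jar below 0.065 m and height (world z) of pourer_lip above 0.1 m).
4. all the nuts are in the jar (horizontal distance between each of nut1, nut2, nut3, nut4, nut5 and jar below 0.042 m and height (world z) of each of nut1, nut2, nut3, nut4, nut5 below 0.072 m), for 0.2 s.
At the end, for the whole second after the job is handed in: Every nut lies in the jar below the funnel; the saucepan and skillet on the two outer rings and the pouring pan on the middle one, upright, at rest, each within 20 mm of its ring's centre and with its handle's end within 28 mm sideways of that ring's strip, on the inner side (all of step 1 and all of step 4 and (horizontal distance between pourer and ring_mid below 0.02 m and x of pourer_tip in the frame of board below -0.085 m and y of pourer_tip in the frame of board between -0.028 and 0.028 m) and angle between each of pourer, saucepan, skillet's own z axis and vertical below 0.1 rad and linear speed of each of saucepan, skillet, pourer below 0.03 m/s and height (world z) of pourer below 0.02 m); the robot touches nothing.
It fails at once if the saucepan or skillet is lifted more than 30 mm off the board or tipped over 20 degrees (height (world z) of any of saucepan, skillet above 0.04 m or angle between any of saucepan, skillet's own z axis and vertical above 0.35 rad).
It fails at once if a bystander is moved by more than 30 mm (distance of any of bowl, fob, fan, padlock, glasses_case, sanitiser from where it was at the start of the episode above 0.03 m).
Of nut1, nut2, nut3, nut4, nut5 only 3 to 5 are there at a start; the rules pass over those that are not, and their reading is None.
At some moment in a run one of saucepan, skillet may be knocked a few centimetres aside while the robot is not near it.
It also fails if it takes over 210 s, if anything falls off the work surface, if the arm or the gripper's body presses on something with over 40 N, if the wrist force passes 120 N, or if a joint passes its speed limit or range.

## Working session

There is one attempt and no reset: what is moved stays moved. The work goes in short steps, Python scripts to look and compute and a tool call to move; the robot and the scene stay as the last step left them, time stands still between calls to the robot, and variables do not carry over. Pictures are saved under pics/ and viewed, at most 14 in all, crops included, and the job is handed in when it is done.

Besides the shell and the picture viewer there is one more tool, called after "Request:" by a JSON object that holds its "op" and its "data". move_arm: Moves the arm, as the interface text tells. Its arguments: {"type":"object","properties":{"steps":{"type":"array","items":{"type":"object","properties":{"x":{"type":"number"},"y":{"type":"number"},"z":{"type":"number"},"ax":{"type":"number"},"ay":{"type":"number"},"az":{"type":"number"},"hand":{"type":"number"}}}},"grip_force":{"type":"number"}},"required":["steps"]}

```bash
mkdir -p pics; ls; python3 - <<'E'
from rig import env, optics
import cv2,numpy as np
o=env.get_obs();print(o['clock'],o['position'],o['ee_rot'],o['finger_gap'])
for c in ['top','side']:
    cv2.imwrite(f'pics/{c}0.png',optics.read_camera(c));print(c,optics.camera_model(c))
print(optics.camera_model('wrist'))
for n in ['board','saucepan','skillet','pourer','jar','nut1','saucepan_tip','skillet_tip','pourer_tip','ring_left','ring_mid','ring_right','pourer_lip']:
    try: print(n,[(np.round(d['centre'],3).tolist(),round(d['confidence'],2)) for d in optics.spot_in('top',n)])
    except Exception as e: print(n,e)
E
```

```text
pics
0.0 [ 0.27194857 -0.61756157  0.21788332] [-5.85871390e-04  9.78565593e-01  2.05934517e-01 -1.09690324e-04] 1.0007206295664188
top {'fx': 438.5088000867267, 'fy': 438.5088000867267, 'cx': 313.2742672662181, 'cy': 202.66588367588508, 'rvec': array([ 2.12221982, -2.12106587,  0.18411277]), 'tvec': array([-0.10548667,  0.52722174,  1.34378611])}
side {'fx': 495.80485428450623, 'fy': 495.80485428450623, 'cx': 312.50513820038253, 'cy': 195.51592237737816, 'rvec': array([ 2.1139987 , -0.57708351,  0.28632616]), 'tvec': array([-0.5079449 ,  0.16660514,  1.44127213])}
{'fx': 302.85572562440484, 'fy': 302.85572562440484, 'cx': 320.74854952986436, 'cy': 203.60495947416135, 'hand_eye': array([[ 2.32049960e-04, -9.58414352e-01, -2.85380232e-01,
         7.91072890e-02],
       [ 9.99999937e-01,  2.99212525e-04, -1.91742898e-04,
         2.27661155e-04],
       [ 2.69158485e-04, -2.85380170e-01,  9.58414360e-01,
        -1.65420922e-01],
       [ 0.00000000e+00,  0.00000000e+00,  0.00000000e+00,
         1.00000000e+00]])}
board [([0.525, -0.014, 0.01], 0.9)]
saucepan [([0.316, -0.617, 0.006], 0.69), ([0.288, -0.299, 0.007], 0.66), ([0.618, -0.011, 0.023], 0.23)]
skillet [([0.627, 0.153, 0.018], 0.71), ([0.525, -0.013, 0.011], 0.39)]
pourer [([0.619, -0.01, 0.021], 0.92)]
jar [([0.475, 0.38, 0.085], 0.6)]
nut1 [([0.7, 0.359, 0.028], 0.69), ([0.484, -0.374, 0.018], 0.55), ([0.411, -0.401, 0.022], 0.48)]
saucepan_tip [([0.283, -0.299, 0.009], 0.98), ([0.604, -0.172, 0.014], 0.79), ([0.319, -0.615, 0.007], 0.63)]
skillet_tip []
pourer_tip [([0.616, -0.011, 0.025], 0.94)]
ring_left [([0.532, -0.01, 0.009], 0.96), ([0.77, -0.097, 0.018], 0.5)]
ring_mid [([0.527, -0.01, 0.011], 0.68)]
ring_right [([0.53, -0.015, 0.01], 0.72), ([0.62, -0.009, 0.019], 0.6), ([0.702, 0.359, 0.028], 0.45)]
pourer_lip [([0.619, -0.007, 0.023], 0.93)]
```

View pics/top0.png

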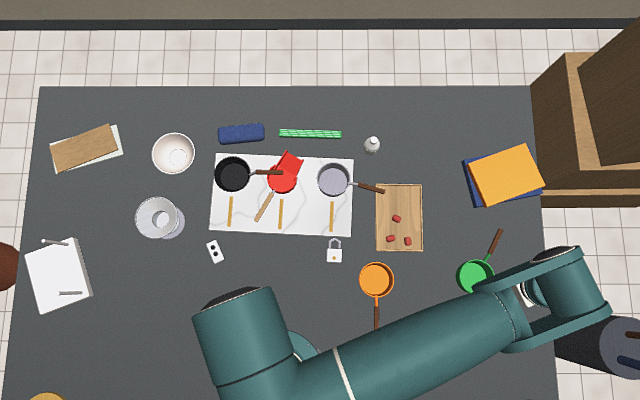

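View pics/side0.png

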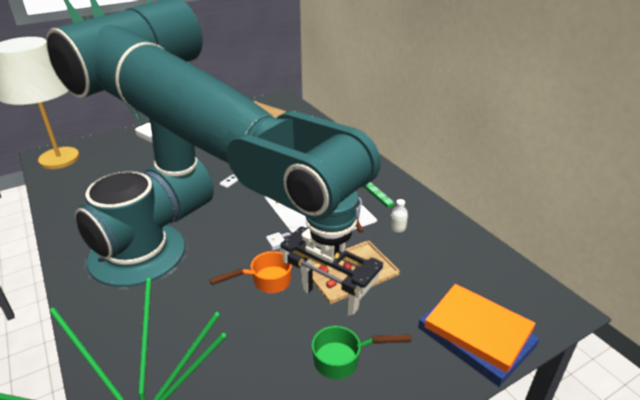

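The steel saucepan is at (333,179) on the right ring. Its look-alikes are the orange pan at (376,280) and the green pan at (475,278). The black skillet is at (232,174), the red pourer at (283,178), the jar at (158,217) and three nuts at (396,218), (390,238) and (408,240). I'll check a close crop next.

```bash
cat > h.py <<'E'
from rig import env, optics
import cv2,numpy as np
from scipy.spatial.transform import Rotation as R
def RT(c):
    m=optics.camera_model(c)
    K=np.array([[m['fx'],0,m['cx']],[0,m['fy'],m['cy']],[0,0,1]])
    if c=='wrist':
        o=env.get_obs();q=np.array(o['ee_rot'])
        T=np.eye(4);T[:3,:3]=R.from_quat(q[[1,2,3,0]]).as_matrix();T[:3,3]=o['position']
        C=T@np.array(m['hand_eye']);return K,C[:3,:3].T,-C[:3,:3].T@C[:3,3]
    return K,cv2.Rodrigues(np.array(m['rvec']))[0],np.array(m['tvec'])
def p2w(c,u,v,z,rt=None):
    K,Rm,t=rt or RT(c)
    d=Rm.T@np.linalg.inv(K)@np.array([u,v,1]);o=-Rm.T@t
    return o+d*(z-o[2])/d[2]
def w2p(c,p,rt=None):
    K,Rm,t=rt or RT(c);q=K@(Rm@np.array(p)+t);return q[:2]/q[2]
def blobs(img,lo,hi,amin=8):
    m=cv2.inRange(cv2.cvtColor(img,cv2.COLOR_BGR2HSV),lo,hi)
    n,l,s,c=cv2.connectedComponentsWithStats(m)
    return m,[(c[i].round(1).tolist(),s[i].tolist()) for i in range(1,n) if s[i][4]>=amin]
def bposes(v):  # board frame fn
    pass
E
python3 - <<'E'
from h import *
im=cv2.imread('pics/top0.png')
cv2.imwrite('pics/c1.png',cv2.resize(im[130:260,195:435],None,fx=3.33,fy=3.33,interpolation=cv2.INTER_CUBIC))
for a in [((0,120,60),(8,255,255)),((172,120,60),(180,255,255))]:
    m,b=blobs(im,*a)
    print([(x,p2w('top',*x[0],.018).round(3).tolist()) for x in b if 190<x[0][0]<440])
m,b=blobs(im,(0,0,200),(180,40,255),2000);print(b)
E
```

```text
[(([284.5, 173.2], [267, 150, 36, 44, 903]), [0.631, -0.01, 0.018]), (([396.2, 218.2], [392, 215, 9, 8, 48]), [0.482, -0.372, 0.018]), (([390.4, 237.7], [386, 235, 9, 7, 45]), [0.419, -0.351, 0.018]), (([407.3, 240.6], [404, 237, 7, 9, 50]), [0.41, -0.405, 0.018])]
[]
[([204.3, 47.7], [114, 30, 152, 43, 4469]), ([55.1, 73.8], [7, 51, 104, 47, 2542]), ([285.9, 204.7], [209, 157, 145, 80, 6637]), ([55.9, 275.3], [25, 237, 64, 77, 3080])]
```

View pics/c1.png

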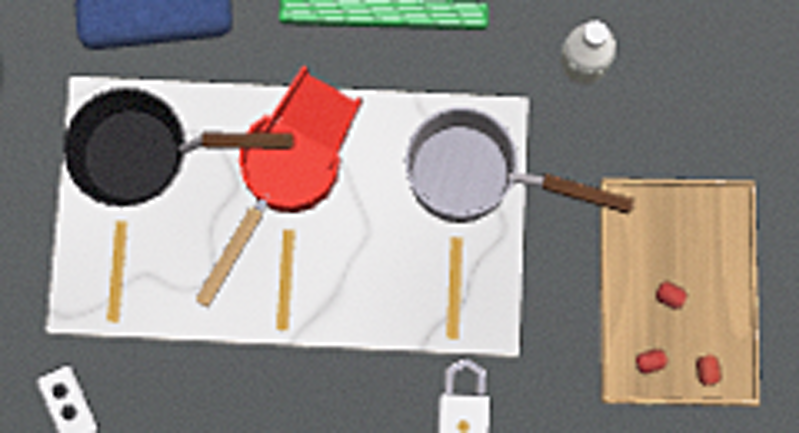

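The crop confirms the grey steel saucepan at full-image (333,179), with its handle over the tray, and the black skillet at (232,174), with its handle over the pourer. Padlock and fob lie inward of the board. Next is the geometry.

```bash
python3 - <<'E'
from h import *
f=lambda x,y,z:p2w('top',195+x/3.33,130+y/3.33,z)[:2]
C=np.array([f(70,77,.01),f(529,98,.01),f(518,355,.01),f(47,332,.01)])
L=np.array([[.13,.23],[.13,-.23],[-.13,-.23],[-.13,.23]])
P=np.array([f(114,321,.01),f(282,329,.01),f(453,338,.01)]); Q=np.array([[-.115,.165],[-.115,0],[-.115,-.165]])
A=np.r_[L,Q];B=np.r_[C,P]
a=A-A.mean(0);b=B-B.mean(0)
th=np.arctan2((a[:,0]*b[:,1]-a[:,1]*b[:,0]).sum(),(a*b).sum())
Rm=np.array([[np.cos(th),-np.sin(th)],[np.sin(th),np.cos(th)]]);t=B.mean(0)-Rm@A.mean(0)
print('board',t,th,'res',(A@Rm.T+t-B).round(4).tolist())
for n,y in (('L',.165),('M',0),('R',-.165)): print(n,(Rm@[.05,y]+t).round(4),'stripend',(Rm@[-.115,y]+t).round(4))
for n,p in dict(sk=f(124,147,.05),sktip=f(293,141,.078),skbase=f(203,139,.078),sa=f(461,165,.065),satip=f(632,205,.078),sabase=f(544,182,.078),po=f(290,164,.03),potip=f(205,303,.045),pobase=f(257,209,.045),lip=f(333,84,.032),jar=p2w('top',158,217,.11)[:2]).items(): print(n,p.round(4),'board',(Rm.T@(p-t)).round(4))
for n in ['jar','padlock','fob','sanitiser','bowl']: print(n,[(np.round(d['centre'],3).tolist(),round(d['confidence'],2)) for d in optics.spot_in('top',n)][:2])
o=env.get_obs();q=o['ee_rot'];print(R.from_quat([q[1],q[2],q[3],q[0]]).as_matrix().round(3))
E
```

```text
board [ 0.5629356  -0.00305569] -0.049437826146412164 res [[0.0017, 0.0003], [0.0013, 0.0001], [-0.0016, -0.0016], [-0.0011, 0.0015], [-0.0, 0.0006], [-0.0004, -0.0008], [0.0001, 0.0]]
L [0.621  0.1593] stripend [0.4562 0.1674]
M [ 0.6129 -0.0055] stripend [0.4481 0.0026]
R [ 0.6047 -0.1703] stripend [ 0.4399 -0.1622]
sk [0.6201 0.1552] board [0.0493 0.1609]
sktip [ 0.6187 -0.0101] board [ 0.0561 -0.0043]
skbase [0.6207 0.0751] board [0.0539 0.0809]
sa [ 0.5984 -0.169 ] board [ 0.0436 -0.164 ]
satip [ 0.5568 -0.3281] board [ 0.0099 -0.3249]
sabase [ 0.5789 -0.2463] board [ 0.0279 -0.2421]
po [ 0.6079 -0.0036] board [0.045  0.0017]
potip [0.469  0.0739] board [-0.0977  0.0722]
pobase [0.56   0.0262] board [-0.0044  0.0291]
lip [ 0.6883 -0.045 ] board [ 0.1272 -0.0357]
jar [0.4719 0.3632] board [-0.109   0.3613]
jar [([0.475, 0.38, 0.085], 0.6)]
padlock [([0.37, -0.172, 0.02], 0.5)]
fob [([0.377, 0.207, 0.018], 0.54)]
sanitiser [([0.712, -0.29, 0.066], 0.64), ([0.528, -0.01, 0.01], 0.57)]
bowl [([0.704, 0.359, 0.026], 0.76), ([0.53, -0.01, 0.009], 0.56)]
[[ 0.915  0.403  0.   ]
 [ 0.403 -0.915  0.   ]
 [ 0.    -0.    -1.   ]]
```

```bash
cat >> h.py <<'E'
def Rt(yaw,tilt=0,roll=0): # tool down, yaw of tool x (deg); extra turns in tool frame
    c,s=np.cos(np.radians(yaw)),np.sin(np.radians(yaw))
    return np.array([[c,s,0],[s,-c,0],[0,0,-1.]])@R.from_rotvec(np.radians([roll,tilt,0])).as_matrix()
def plan(wps,start=None):
    """wps: (pos, Rmat, n rows); interpolated rows in the tool frame"""
    if start is None:
        o=env.get_obs();q=np.array(o['ee_rot']);start=(np.array(o['position']),R.from_quat(q[[1,2,3,0]]).as_matrix())
    p0,R0=start;p,Rc=start;rows=[]
    for pos,Rm,n in wps:
        pos=np.array(pos,float);d=R.from_matrix(Rc.T@Rm).as_rotvec()
        for k in range(1,n+1):
            Rk=Rc@R.from_rotvec(d*k/n).as_matrix();pk=p+(pos-p)*k/n
            rows.append(np.r_[R0.T@(pk-p0),R.from_matrix(R0.T@Rk).as_rotvec()])
        p,Rc=pos,Rm
    for r in rows: print(','.join(f'{v:.3f}' for v in r))
def arc(c0,c1,a0,a1,r,z,yaw0,n):
    W=[]
    for k in range(1,n+1):
        s=k/n;a=a0+(a1-a0)*s;c=np.array(c0)+(np.array(c1)-c0)*s
        W.append(((c[0]+r*np.cos(np.radians(a)),c[1]+r*np.sin(np.radians(a)),z),Rt(yaw0+a-a0),1))
    return W
E
python3 - <<'E'
from h import *
plan([((.5664,-.2897,.2),Rt(75),1),((.5664,-.2897,.06),Rt(75),1)])
E
```

```text
0.402,-0.182,0.019,-0.000,-0.000,-0.894
0.402,-0.182,0.159,-0.000,-0.000,-0.894
```

Request:
{"op": "move_arm", "data": {"steps": [{"x": 0.1, "y": -0.045, "z": 0.0, "az": -0.18, "hand": 0.05}, {"x": 0.2, "y": -0.09, "z": 0.0, "az": -0.36, "hand": 0.05}, {"x": 0.3, "y": -0.135, "z": 0.0, "az": -0.54, "hand": 0.05}, {"x": 0.402, "y": -0.182, "z": 0.02, "az": -0.894, "hand": 0.05}, {"x": 0.402, "y": -0.182, "z": 0.04, "az": -0.894, "hand": 0.05}, {"x": 0.402, "y": -0.182, "z": 0.06, "az": -0.894, "hand": 0.05}, {"x": 0.402, "y": -0.182, "z": 0.06, "az": -0.894, "hand": 0.05}, {"x": 0.402, "y": -0.182, "z": 0.06, "az": -0.894, "hand": 0.05}, {"x": 0.402, "y": -0.182, "z": 0.06, "az": -0.894, "hand": 0.05}, {"x": 0.402, "y": -0.182, "z": 0.06, "az": -0.894, "hand": 0.05}, {"x": 0.402, "y": -0.182, "z": 0.06, "az": -0.894, "hand": 0.05}, {"x": 0.402, "y": -0.182, "z": 0.06, "az": -0.894, "hand": 0.05}]}}

```text
invalid input at $.steps[0]: expected keys x, y, z, ax, ay, az, hand
```

```bash
python3 - <<'E'
from h import *
rt=RT('wrist')
im=optics.read_camera('wrist')
for n,p in dict(tip=(.5568,-.3281,.078),base=(.5789,-.2463,.078),grasp=(.5664,-.2897,.085)).items():
    u=w2p('wrist',p,rt);print(n,u); cv2.circle(im,tuple(int(a) for a in u),3,(0,255,0),1)
cv2.imwrite('pics/w1.png',im)
print(env.get_obs()['position'])
E
```

```text
tip [ 102.06042035 -339.13635133]
base [ -18.53385456 -461.74519674]
grasp [  38.09680455 -410.21645762]
[ 0.27202549 -0.61777252  0.21866254]
```

View pics/w1.png

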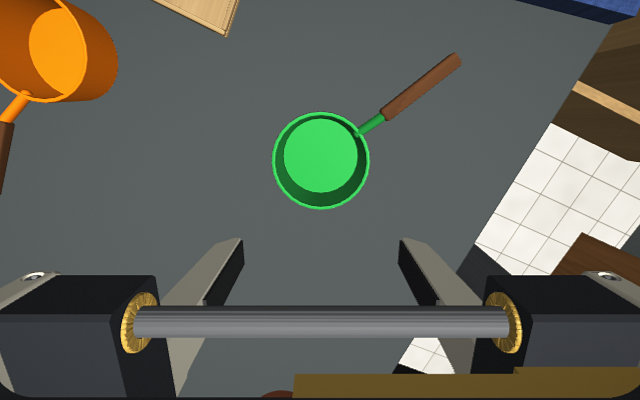

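The move was refused because every key is required, so this picture is still from the start pose: the green look-alike is at (320,160) and the fingers are open. I'll resend with all keys.

Request:
{"op": "move_arm", "data": {"steps": [{"x": 0.06, "y": -0.027, "z": 0, "ax": 0, "ay": 0, "az": -0.15, "hand": 0.05}, {"x": 0.12, "y": -0.054, "z": 0, "ax": 0, "ay": 0, "az": -0.3, "hand": 0.05}, {"x": 0.18, "y": -0.08, "z": 0, "ax": 0, "ay": 0, "az": -0.45, "hand": 0.05}, {"x": 0.24, "y": -0.107, "z": 0, "ax": 0, "ay": 0, "az": -0.6, "hand": 0.05}, {"x": 0.3, "y": -0.135, "z": 0.02, "ax": 0, "ay": 0, "az": -0.75, "hand": 0.05}, {"x": 0.36, "y": -0.16, "z": 0.04, "ax": 0, "ay": 0, "az": -0.894, "hand": 0.05}, {"x": 0.402, "y": -0.182, "z": 0.06, "ax": 0, "ay": 0, "az": -0.894, "hand": 0.05}, {"x": 0.402, "y": -0.182, "z": 0.06, "ax": 0, "ay": 0, "az": -0.894, "hand": 0.05}, {"x": 0.402, "y": -0.182, "z": 0.06, "ax": 0, "ay": 0, "az": -0.894, "hand": 0.05}, {"x": 0.402, "y": -0.182, "z": 0.06, "ax": 0, "ay": 0, "az": -0.894, "hand": 0.05}]}}

```text
clock: 2.3
position: [0.5661, -0.2904, 0.1595]
ee_rot: [0.0, 0.794, 0.608, 0.0]
force: [-1.0, -0.1, 0.6]
finger_gap: 0.538
finger_force: 0.0
```

```bash
python3 - <<'E'
from h import *
rt=RT('wrist')
im=optics.read_camera('wrist')
for n,p in dict(tip=(.5568,-.3281,.078),base=(.5789,-.2463,.078),grasp=(.5664,-.2897,.085)).items():
    u=w2p('wrist',p,rt);print(n,u); cv2.circle(im,tuple(int(a) for a in u),3,(0,255,0),1)
cv2.imwrite('pics/w2.png',im)
print(env.get_obs()['position'])
E
```

```text
tip [321.88526234 251.30611757]
base [322.10177899 156.07325964]
grasp [321.12603781 211.59095072]
[ 0.56605601 -0.29053037  0.15952769]
```

View pics/w2.png

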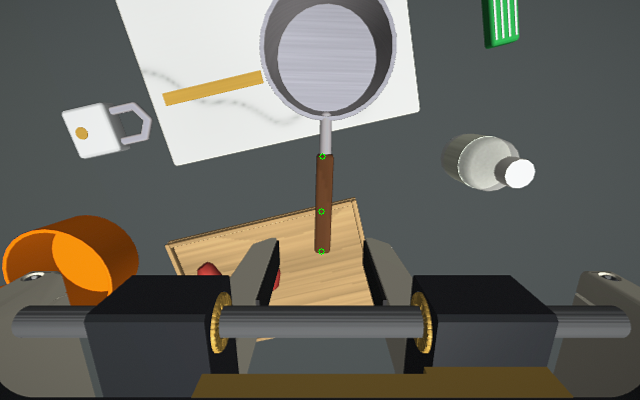

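The projected handle points at (322,156), (321,211) and (322,251) sit on the handle. I'll descend and grip.

Request:
{"op": "move_arm", "data": {"steps": [{"x": 0, "y": 0, "z": 0.03, "ax": 0, "ay": 0, "az": 0, "hand": 0.05}, {"x": 0, "y": 0, "z": 0.06, "ax": 0, "ay": 0, "az": 0, "hand": 0.05}, {"x": 0, "y": 0, "z": 0.09, "ax": 0, "ay": 0, "az": 0, "hand": 0.05}, {"x": 0, "y": 0, "z": 0.099, "ax": 0, "ay": 0, "az": 0, "hand": 0.05}, {"x": 0, "y": 0, "z": 0.099, "ax": 0, "ay": 0, "az": 0, "hand": 0.03}, {"x": 0, "y": 0, "z": 0.099, "ax": 0, "ay": 0, "az": 0, "hand": 0.02}, {"x": 0, "y": 0, "z": 0.099, "ax": 0, "ay": 0, "az": 0, "hand": 0.01}, {"x": 0, "y": 0, "z": 0.099, "ax": 0, "ay": 0, "az": 0, "hand": 0.005}, {"x": 0, "y": 0, "z": 0.099, "ax": 0, "ay": 0, "az": 0, "hand": 0.005}, {"x": 0, "y": 0, "z": 0.099, "ax": 0, "ay": 0, "az": 0, "hand": 0.005}], "grip_force": 20}}

```text
clock: 3.6
position: [0.5669, -0.2894, 0.06]
ee_rot: [0.0, 0.793, 0.609, 0.0]
force: [1.8, -1.2, 2.3]
finger_gap: 0.15
finger_force: 19.9
```

```bash
python3 - <<'E'
from h import *
o=env.get_obs();p=o['position'];print(p,o['finger_gap'],o['finger_force'],o['force'])
a0=-104.8;r=.125
c0=np.array(p[:2])-r*np.array([np.cos(np.radians(a0)),np.sin(np.radians(a0))]);print(c0)
plan(arc(c0,(.6047,-.1703),a0,-182.8,r,p[2],75,18))
E
```

```text
[ 0.56687222 -0.28939259  0.06002081] 0.14997104118153107 19.934309720993042 [ 1.81060319 -1.17377433  2.29897612]
[ 0.59880294 -0.16853966]
0.000,-0.009,-0.000,0.001,0.000,0.075
0.001,-0.018,-0.000,0.001,0.000,0.151
0.003,-0.027,-0.000,0.001,0.000,0.227
0.005,-0.036,-0.000,0.001,0.000,0.302
0.009,-0.044,-0.000,0.001,0.000,0.378
0.012,-0.053,-0.000,0.001,0.000,0.454
0.017,-0.061,-0.000,0.001,0.000,0.529
0.022,-0.068,-0.000,0.001,0.000,0.605
0.027,-0.076,-0.000,0.001,-0.000,0.680
0.034,-0.082,-0.000,0.001,-0.000,0.756
0.040,-0.089,-0.000,0.001,-0.000,0.832
0.048,-0.095,-0.000,0.001,-0.000,0.907
0.055,-0.100,-0.000,0.001,-0.000,0.983
0.063,-0.104,-0.000,0.001,-0.000,1.059
0.072,-0.108,-0.000,0.001,-0.000,1.134
0.080,-0.112,-0.000,0.001,-0.000,1.210
0.089,-0.114,-0.000,0.001,-0.000,1.285
0.098,-0.116,-0.000,0.001,-0.000,1.361
```

Request:
{"op": "move_arm", "data": {"steps": [{"x": 0, "y": -0.009, "z": 0, "ax": 0, "ay": 0, "az": 0.075, "hand": 0.005}, {"x": 0.001, "y": -0.018, "z": 0, "ax": 0, "ay": 0, "az": 0.151, "hand": 0.005}, {"x": 0.003, "y": -0.027, "z": 0, "ax": 0, "ay": 0, "az": 0.227, "hand": 0.005}, {"x": 0.005, "y": -0.036, "z": 0, "ax": 0, "ay": 0, "az": 0.302, "hand": 0.005}, {"x": 0.009, "y": -0.044, "z": 0, "ax": 0, "ay": 0, "az": 0.378, "hand": 0.005}, {"x": 0.012, "y": -0.053, "z": 0, "ax": 0, "ay": 0, "az": 0.454, "hand": 0.005}, {"x": 0.017, "y": -0.061, "z": 0, "ax": 0, "ay": 0, "az": 0.529, "hand": 0.005}, {"x": 0.022, "y": -0.068, "z": 0, "ax": 0, "ay": 0, "az": 0.605, "hand": 0.005}, {"x": 0.027, "y": -0.076, "z": 0, "ax": 0, "ay": 0, "az": 0.68, "hand": 0.005}, {"x": 0.034, "y": -0.082, "z": 0, "ax": 0, "ay": 0, "az": 0.756, "hand": 0.005}, {"x": 0.04, "y": -0.089, "z": 0, "ax": 0, "ay": 0, "az": 0.832, "hand": 0.005}, {"x": 0.048, "y": -0.095, "z": 0, "ax": 0, "ay": 0, "az": 0.907, "hand": 0.005}, {"x": 0.055, "y": -0.1, "z": 0, "ax": 0, "ay": 0, "az": 0.983, "hand": 0.005}, {"x": 0.063, "y": -0.104, "z": 0, "ax": 0, "ay": 0, "az": 1.059, "hand": 0.005}, {"x": 0.072, "y": -0.108, "z": 0, "ax": 0, "ay": 0, "az": 1.134, "hand": 0.005}, {"x": 0.08, "y": -0.112, "z": 0, "ax": 0, "ay": 0, "az": 1.21, "hand": 0.005}, {"x": 0.089, "y": -0.114, "z": 0, "ax": 0, "ay": 0, "az": 1.285, "hand": 0.005}, {"x": 0.098, "y": -0.116, "z": 0, "ax": 0, "ay": 0, "az": 1.361, "hand": 0.005}, {"x": 0.098, "y": -0.116, "z": 0, "ax": 0, "ay": 0, "az": 1.361, "hand": 0.005}, {"x": 0.098, "y": -0.116, "z": 0, "ax": 0, "ay": 0, "az": 1.361, "hand": 0.005}]}}

```text
clock: 6.1
position: [0.4799, -0.1648, 0.0598]
ee_rot: [0.0, 1.0, -0.025, 0.0]
force: [-0.9, -1.9, 3.0]
finger_gap: 0.149
finger_force: 19.9
```

```bash
python3 - <<'E'
from h import *
o=env.get_obs();p=o['position'];print(p,o['finger_gap'],o['finger_force'],o['force'])
a=Rt(-2.8)
plan([(p,a,1),((p[0],p[1],.17),a,4),((.6193,.030,.17),Rt(89),9),((.6193,.030,.15),Rt(89),1)])
E
```

```text
[ 0.47992274 -0.16477838  0.059765  ] 0.14917306338323583 19.93923157453537 [-0.88972639 -1.91458432  2.9778723 ]
0.000,0.000,0.000,0.000,-0.000,-0.002
0.000,0.000,-0.028,0.000,-0.000,-0.002
0.000,0.000,-0.055,0.000,-0.000,-0.002
0.000,0.000,-0.083,0.000,-0.000,-0.002
0.000,0.000,-0.110,0.000,-0.000,-0.002
0.014,-0.022,-0.110,0.000,-0.000,-0.180
0.029,-0.045,-0.110,0.000,-0.000,-0.358
0.043,-0.067,-0.110,0.000,-0.000,-0.536
0.058,-0.090,-0.110,0.000,0.000,-0.714
0.072,-0.112,-0.110,0.000,0.000,-0.892
0.086,-0.134,-0.110,0.000,0.000,-1.070
0.101,-0.157,-0.110,0.000,0.000,-1.248
0.115,-0.179,-0.110,0.000,0.000,-1.426
0.129,-0.202,-0.110,0.000,0.000,-1.604
0.129,-0.202,-0.090,0.000,0.000,-1.604
```

Request:
{"op": "move_arm", "data": {"steps": [{"x": 0, "y": 0, "z": 0, "ax": 0, "ay": 0, "az": 0, "hand": 0.03}, {"x": 0, "y": 0, "z": 0, "ax": 0, "ay": 0, "az": 0, "hand": 0.05}, {"x": 0, "y": 0, "z": 0, "ax": 0, "ay": 0, "az": 0, "hand": 0.05}, {"x": 0, "y": 0, "z": -0.03, "ax": 0, "ay": 0, "az": 0, "hand": 0.05}, {"x": 0, "y": 0, "z": -0.07, "ax": 0, "ay": 0, "az": 0, "hand": 0.05}, {"x": 0, "y": 0, "z": -0.11, "ax": 0, "ay": 0, "az": 0, "hand": 0.05}, {"x": 0.014, "y": -0.022, "z": -0.11, "ax": 0, "ay": 0, "az": -0.18, "hand": 0.05}, {"x": 0.029, "y": -0.045, "z": -0.11, "ax": 0, "ay": 0, "az": -0.358, "hand": 0.05}, {"x": 0.043, "y": -0.067, "z": -0.11, "ax": 0, "ay": 0, "az": -0.536, "hand": 0.05}, {"x": 0.058, "y": -0.09, "z": -0.11, "ax": 0, "ay": 0, "az": -0.714, "hand": 0.05}, {"x": 0.072, "y": -0.112, "z": -0.11, "ax": 0, "ay": 0, "az": -0.892, "hand": 0.05}, {"x": 0.086, "y": -0.134, "z": -0.11, "ax": 0, "ay": 0, "az": -1.07, "hand": 0.05}, {"x": 0.101, "y": -0.157, "z": -0.11, "ax": 0, "ay": 0, "az": -1.248, "hand": 0.05}, {"x": 0.115, "y": -0.179, "z": -0.11, "ax": 0, "ay": 0, "az": -1.426, "hand": 0.05}, {"x": 0.129, "y": -0.202, "z": -0.11, "ax": 0, "ay": 0, "az": -1.604, "hand": 0.05}, {"x": 0.129, "y": -0.202, "z": -0.1, "ax": 0, "ay": 0, "az": -1.604, "hand": 0.05}, {"x": 0.129, "y": -0.202, "z": -0.1, "ax": 0, "ay": 0, "az": -1.604, "hand": 0.05}, {"x": 0.129, "y": -0.202, "z": -0.1, "ax": 0, "ay": 0, "az": -1.604, "hand": 0.05}]}}

```text
clock: 8.35
position: [0.6189, 0.0299, 0.1597]
ee_rot: [-0.0, 0.715, 0.7, -0.0]
force: [0.4, 0.2, -0.4]
finger_gap: 0.538
finger_force: 0.0
```

```bash
python3 - <<'E'
from h import *
rt=RT('wrist')
im=optics.read_camera('wrist')
for n,p in dict(tip=(.6187,-.0101,.078),base=(.6207,.0751,.078),grasp=(.6193,.03,.085)).items():
    u=w2p('wrist',p,rt);print(n,u); cv2.circle(im,tuple(int(a) for a in u),3,(0,255,0),1)
cv2.imwrite('pics/w3.png',im)
print(env.get_obs()['position'])
E
```

```text
tip [321.83239401 252.48220012]
base [322.19438328 156.97469141]
grasp [321.62091922 212.33058707]
[0.61906227 0.02984585 0.15993855]
```

View pics/w3.png

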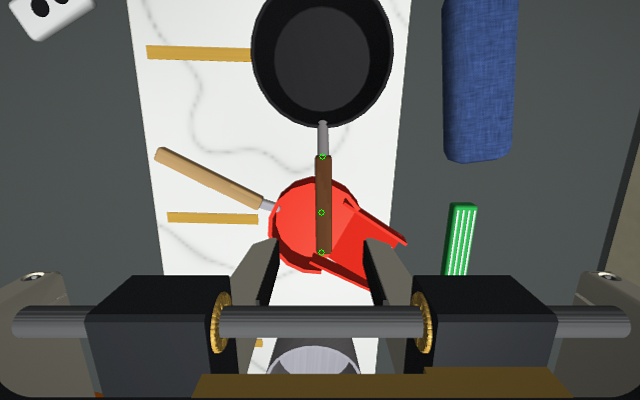

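The skillet handle lies along column 322 under the markers. I'll descend and grip.

Request:
{"op": "move_arm", "data": {"steps": [{"x": 0, "y": 0, "z": 0.03, "ax": 0, "ay": 0, "az": 0, "hand": 0.05}, {"x": 0, "y": 0, "z": 0.06, "ax": 0, "ay": 0, "az": 0, "hand": 0.05}, {"x": 0, "y": 0, "z": 0.09, "ax": 0, "ay": 0, "az": 0, "hand": 0.05}, {"x": 0, "y": 0, "z": 0.099, "ax": 0, "ay": 0, "az": 0, "hand": 0.05}, {"x": 0, "y": 0, "z": 0.099, "ax": 0, "ay": 0, "az": 0, "hand": 0.03}, {"x": 0, "y": 0, "z": 0.099, "ax": 0, "ay": 0, "az": 0, "hand": 0.02}, {"x": 0, "y": 0, "z": 0.099, "ax": 0, "ay": 0, "az": 0, "hand": 0.01}, {"x": 0, "y": 0, "z": 0.099, "ax": 0, "ay": 0, "az": 0, "hand": 0.005}, {"x": 0, "y": 0, "z": 0.099, "ax": 0, "ay": 0, "az": 0, "hand": 0.005}, {"x": 0, "y": 0, "z": 0.099, "ax": 0, "ay": 0, "az": 0, "hand": 0.005}], "grip_force": 20}}

```text
clock: 9.65
position: [0.6195, 0.0304, 0.0611]
ee_rot: [0.0, 0.714, 0.7, 0.0]
force: [0.4, -1.5, 3.6]
finger_gap: 0.143
finger_force: 20.0
```

```bash
python3 - <<'E'
from h import *
o=env.get_obs();p=o['position'];print(p,o['finger_gap'],o['finger_force'],o['force'])
a0=-91;r=.125
c0=np.array(p[:2])-r*np.array([np.cos(np.radians(a0)),np.sin(np.radians(a0))]);print(c0)
plan(arc(c0,(.621,.1593),a0,-182.8,r,p[2],89,19))
E
```

```text
[0.61953602 0.03036951 0.06107735] 0.14274251371852342 20.001727044582367 [ 0.42937053 -1.4582203   3.6220492 ]
[0.62171757 0.15535047]
0.001,-0.011,-0.000,0.001,0.000,0.083
0.002,-0.021,-0.000,0.001,0.000,0.167
0.005,-0.031,-0.000,0.001,0.000,0.251
0.008,-0.042,-0.000,0.001,0.000,0.336
0.012,-0.051,-0.000,0.001,0.000,0.420
0.017,-0.061,-0.000,0.001,0.000,0.504
0.022,-0.070,-0.000,0.001,-0.000,0.589
0.029,-0.078,-0.000,0.001,-0.000,0.673
0.036,-0.086,-0.000,0.001,-0.000,0.757
0.044,-0.094,-0.000,0.001,-0.000,0.842
0.052,-0.101,-0.000,0.001,-0.000,0.926
0.061,-0.107,-0.000,0.001,-0.000,1.010
0.070,-0.112,-0.000,0.001,-0.000,1.095
0.080,-0.116,-0.000,0.001,-0.000,1.179
0.090,-0.120,-0.000,0.001,-0.000,1.263
0.101,-0.123,-0.000,0.001,-0.000,1.348
0.111,-0.125,-0.000,0.001,-0.000,1.432
0.122,-0.126,-0.000,0.001,-0.000,1.516
0.133,-0.126,-0.000,0.001,-0.000,1.601
```

Request:
{"op": "move_arm", "data": {"steps": [{"x": 0.001, "y": -0.011, "z": 0, "ax": 0, "ay": 0, "az": 0.083, "hand": 0.005}, {"x": 0.002, "y": -0.021, "z": 0, "ax": 0, "ay": 0, "az": 0.167, "hand": 0.005}, {"x": 0.005, "y": -0.031, "z": 0, "ax": 0, "ay": 0, "az": 0.251, "hand": 0.005}, {"x": 0.008, "y": -0.042, "z": 0, "ax": 0, "ay": 0, "az": 0.336, "hand": 0.005}, {"x": 0.012, "y": -0.051, "z": 0, "ax": 0, "ay": 0, "az": 0.42, "hand": 0.005}, {"x": 0.017, "y": -0.061, "z": 0, "ax": 0, "ay": 0, "az": 0.504, "hand": 0.005}, {"x": 0.022, "y": -0.07, "z": 0, "ax": 0, "ay": 0, "az": 0.589, "hand": 0.005}, {"x": 0.029, "y": -0.078, "z": 0, "ax": 0, "ay": 0, "az": 0.673, "hand": 0.005}, {"x": 0.036, "y": -0.086, "z": 0, "ax": 0, "ay": 0, "az": 0.757, "hand": 0.005}, {"x": 0.044, "y": -0.094, "z": 0, "ax": 0, "ay": 0, "az": 0.842, "hand": 0.005}, {"x": 0.052, "y": -0.101, "z": 0, "ax": 0, "ay": 0, "az": 0.926, "hand": 0.005}, {"x": 0.061, "y": -0.107, "z": 0, "ax": 0, "ay": 0, "az": 1.01, "hand": 0.005}, {"x": 0.07, "y": -0.112, "z": 0, "ax": 0, "ay": 0, "az": 1.095, "hand": 0.005}, {"x": 0.08, "y": -0.116, "z": 0, "ax": 0, "ay": 0, "az": 1.179, "hand": 0.005}, {"x": 0.09, "y": -0.12, "z": 0, "ax": 0, "ay": 0, "az": 1.263, "hand": 0.005}, {"x": 0.101, "y": -0.123, "z": 0, "ax": 0, "ay": 0, "az": 1.348, "hand": 0.005}, {"x": 0.111, "y": -0.125, "z": 0, "ax": 0, "ay": 0, "az": 1.432, "hand": 0.005}, {"x": 0.122, "y": -0.126, "z": 0, "ax": 0, "ay": 0, "az": 1.516, "hand": 0.005}, {"x": 0.133, "y": -0.126, "z": 0, "ax": 0, "ay": 0, "az": 1.601, "hand": 0.005}, {"x": 0.133, "y": -0.126, "z": 0, "ax": 0, "ay": 0, "az": 1.601, "hand": 0.005}]}}

```text
clock: 12.15
position: [0.4958, 0.1659, 0.0607]
ee_rot: [0.0, 1.0, -0.024, -0.0]
force: [-0.5, -4.1, 2.8]
finger_gap: 0.15
finger_force: 20.3
```

Request:
{"op": "move_arm", "data": {"steps": [{"x": 0, "y": 0, "z": 0, "ax": 0, "ay": 0, "az": 0, "hand": 0.005}, {"x": 0, "y": 0, "z": 0, "ax": 0, "ay": 0, "az": 0, "hand": 0.03}, {"x": 0, "y": 0, "z": 0, "ax": 0, "ay": 0, "az": 0, "hand": 0.05}, {"x": 0, "y": 0, "z": 0, "ax": 0, "ay": 0, "az": 0, "hand": 0.05}, {"x": 0, "y": 0, "z": -0.03, "ax": 0, "ay": 0, "az": 0, "hand": 0.05}, {"x": 0, "y": 0, "z": -0.08, "ax": 0, "ay": 0, "az": 0, "hand": 0.05}, {"x": 0, "y": 0, "z": -0.14, "ax": 0, "ay": 0, "az": 0, "hand": 0.05}, {"x": 0, "y": 0, "z": -0.15, "ax": 0, "ay": 0, "az": 0, "hand": 0.05}]}}

```text
clock: 13.15
position: [0.4969, 0.1662, 0.2151]
ee_rot: [-0.001, 1.0, -0.024, 0.003]
force: [-0.8, -0.6, -0.5]
finger_gap: 0.537
finger_force: 0.0
```

```bash
python3 - <<'E'
from h import *
o=env.get_obs();print(o['position'],o['clock'])
im=optics.read_camera('top')
cv2.imwrite('pics/c2.png',cv2.resize(im[130:260,195:435],None,fx=3.33,fy=3.33,interpolation=cv2.INTER_CUBIC))
for n in ['nut1','pourer']: print(n,[(np.round(d['centre'],3).tolist(),round(d['confidence'],2)) for d in optics.spot_in('top',n)])
m,b=blobs(im,(0,120,60),(8,255,255));print([(x,p2w('top',*x[0],.018).round(3).tolist()) for x in b if 190<x[0][0]<440])
E
```

```text
[0.49694466 0.16623277 0.21507627] 13.15
nut1 [([0.42, -0.35, 0.022], 0.55), ([0.53, -0.042, 0.011], 0.47), ([0.408, -0.407, 0.022], 0.42), ([0.484, -0.373, 0.021], 0.37)]
pourer [([0.625, -0.007, 0.02], 0.68)]
[(([283.9, 173.1], [267, 150, 36, 44, 961]), [0.632, -0.008, 0.018]), (([396.5, 217.6], [393, 214, 9, 8, 45]), [0.484, -0.373, 0.018]), (([390.5, 238.3], [386, 235, 10, 8, 47]), [0.417, -0.351, 0.018]), (([407.8, 240.7], [405, 237, 7, 8, 47]), [0.409, -0.406, 0.018])]
```

View pics/c2.png

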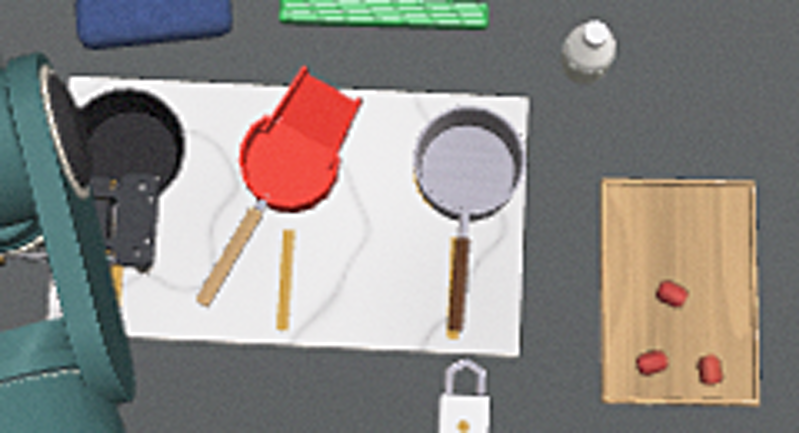

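The saucepan (468,163) and skillet now have their handles over the strips. Three nuts are in the tray at (672,293), (651,362) and (709,370). I'll go over the tray and measure their orientations.

Request:
{"op": "move_arm", "data": {"steps": [{"x": -0.01, "y": 0.06, "z": 0, "ax": 0, "ay": 0, "az": 0, "hand": 0.06}, {"x": -0.02, "y": 0.12, "z": 0, "ax": 0, "ay": 0, "az": 0, "hand": 0.06}, {"x": -0.03, "y": 0.18, "z": 0, "ax": 0, "ay": 0, "az": 0, "hand": 0.06}, {"x": -0.04, "y": 0.24, "z": 0, "ax": 0, "ay": 0, "az": 0, "hand": 0.06}, {"x": -0.05, "y": 0.3, "z": 0, "ax": 0, "ay": 0, "az": 0, "hand": 0.06}, {"x": -0.06, "y": 0.36, "z": 0, "ax": 0, "ay": 0, "az": 0, "hand": 0.06}, {"x": -0.07, "y": 0.42, "z": 0, "ax": 0, "ay": 0, "az": 0, "hand": 0.06}, {"x": -0.08, "y": 0.48, "z": 0, "ax": 0, "ay": 0, "az": 0, "hand": 0.06}, {"x": -0.08, "y": 0.54, "z": 0, "ax": 0, "ay": 0, "az": 0, "hand": 0.06}, {"x": -0.08, "y": 0.54, "z": 0, "ax": 0, "ay": 0, "az": 0, "hand": 0.06}, {"x": -0.08, "y": 0.54, "z": 0, "ax": 0, "ay": 0, "az": 0, "hand": 0.06}]}}

```text
clock: 14.68
position: [0.389, -0.3689, 0.2088]
ee_rot: [-0.001, 1.0, -0.025, -0.001]
force: [0.1, 0.2, -0.7]
finger_gap: 0.646
finger_force: 0.0
```

```bash
cat >> h.py <<'E'
def nuts(c='wrist',z=.018,amin=100):
    rt=RT(c);im=optics.read_camera(c)
    m=cv2.inRange(cv2.cvtColor(im,cv2.COLOR_BGR2HSV),(0,120,50),(8,255,255))|cv2.inRange(cv2.cvtColor(im,cv2.COLOR_BGR2HSV),(173,120,50),(180,255,255))
    out=[]
    for k in cv2.findContours(m,cv2.RETR_EXTERNAL,cv2.CHAIN_APPROX_NONE)[0]:
        if cv2.contourArea(k)<amin: continue
        w=np.array([p2w(c,*p[0],z,rt)[:2]*1000 for p in k],np.float32)
        pc=cv2.fitEllipse(w);out.append((np.round(pc[0],1),np.round(pc[1],1),round((pc[2]+90)%180,1),cv2.minAreaRect(w)))
        print('c',out[-1][0],'size',out[-1][1],'long axis deg',out[-1][2],'rect',[np.round(v,1).tolist() for v in out[-1][3]],'px',k.mean(0).round()[0])
    return im
E
python3 - <<'E'
from h import *
im=nuts();print(env.get_obs()['position'])
cv2.imwrite('pics/w4.png',im)
E
```

```text
c [ 410.4 -407.5] size [21.1 29.4] long axis deg 9.8 rect [[410.3, -407.4], [27.8, 20.4], 8.6] px [353. 162.]
c [ 417.3 -352. ] size [21.7 29.1] long axis deg 108.0 rect [[417.3, -351.7], [20.7, 27.7], 15.7] px [305. 159.]
c [ 483.8 -373.2] size [22.1 28.8] long axis deg 64.1 rect [[483.8, -373.2], [27.0, 21.0], 66.3] px [320.  98.]
[ 0.3893296  -0.3685595   0.20947191]
```

View pics/w4.png

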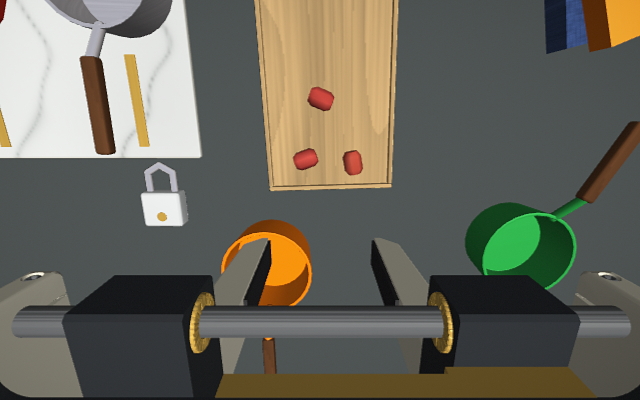

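Nuts at px (353,162), (305,159) and (320,98), well segmented. I'll check clearance to the tray rim.

```bash
python3 - <<'E'
from h import *
rt=RT('wrist')
for n,uv in dict(BL=(273,190),BR=(391,185),L=(262,100),R=(394,100)).items(): print(n,p2w('wrist',*uv,.014,rt).round(4))
for n,(x,y,yaw) in dict(A=(.4104,-.4075,9.5),B=(.4173,-.352,-73),C=(.4838,-.3732,65)).items():
    print(n);plan([((x,y,.12),Rt(yaw),1),((x,y,.008),Rt(yaw),1)])
E
```

```text
BL [ 0.3811 -0.3096  0.014 ]
BR [ 0.3804 -0.454   0.014 ]
L [ 0.4859 -0.3069  0.014 ]
R [ 0.4787 -0.4557  0.014 ]
A
0.023,0.038,0.089,-0.001,0.001,-0.214
0.023,0.038,0.201,-0.001,0.001,-0.214
B
0.027,-0.018,0.089,-0.000,0.002,1.225
0.027,-0.018,0.201,-0.000,0.002,1.225
C
0.095,0.000,0.089,-0.002,0.000,-1.183
0.095,0.000,0.201,-0.002,0.000,-1.183
```

Request:
{"op": "move_arm", "data": {"steps": [{"x": 0.023, "y": 0.038, "z": 0.03, "ax": 0, "ay": 0, "az": -0.15, "hand": 0.034}, {"x": 0.023, "y": 0.038, "z": 0.08, "ax": 0, "ay": 0, "az": -0.214, "hand": 0.034}, {"x": 0.023, "y": 0.038, "z": 0.13, "ax": 0, "ay": 0, "az": -0.214, "hand": 0.034}, {"x": 0.023, "y": 0.038, "z": 0.15, "ax": 0, "ay": 0, "az": -0.214, "hand": 0.034}, {"x": 0.023, "y": 0.038, "z": 0.17, "ax": 0, "ay": 0, "az": -0.214, "hand": 0.034}, {"x": 0.023, "y": 0.038, "z": 0.19, "ax": 0, "ay": 0, "az": -0.214, "hand": 0.034}, {"x": 0.023, "y": 0.038, "z": 0.201, "ax": 0, "ay": 0, "az": -0.214, "hand": 0.034}, {"x": 0.023, "y": 0.038, "z": 0.201, "ax": 0, "ay": 0, "az": -0.214, "hand": 0.034}, {"x": 0.023, "y": 0.038, "z": 0.201, "ax": 0, "ay": 0, "az": -0.214, "hand": 0.025}, {"x": 0.023, "y": 0.038, "z": 0.201, "ax": 0, "ay": 0, "az": -0.214, "hand": 0.015}, {"x": 0.023, "y": 0.038, "z": 0.201, "ax": 0, "ay": 0, "az": -0.214, "hand": 0.015}, {"x": 0.023, "y": 0.038, "z": 0.201, "ax": 0, "ay": 0, "az": -0.214, "hand": 0.015}, {"x": 0.023, "y": 0.038, "z": 0.201, "ax": 0, "ay": 0, "az": -0.214, "hand": 0.015}, {"x": 0.023, "y": 0.038, "z": 0.17, "ax": 0, "ay": 0, "az": -0.214, "hand": 0.015}, {"x": 0.023, "y": 0.038, "z": 0.12, "ax": 0, "ay": 0, "az": -0.214, "hand": 0.015}, {"x": 0.023, "y": 0.038, "z": 0.08, "ax": 0, "ay": 0, "az": -0.214, "hand": 0.015}, {"x": 0.023, "y": 0.038, "z": 0.06, "ax": 0, "ay": 0, "az": -0.214, "hand": 0.015}, {"x": 0.023, "y": 0.038, "z": 0.06, "ax": 0, "ay": 0, "az": -0.214, "hand": 0.015}], "grip_force": 12}}

```text
clock: 16.98
position: [0.4107, -0.4089, 0.1511]
ee_rot: [0.0, 0.997, 0.082, 0.0]
force: [-0.4, -1.0, -1.9]
finger_gap: 0.232
finger_force: 12.0
```

```bash
python3 - <<'E'
from h import *
a=Rt(9.5)
plan([((.606,-.003,.15),a,9),((.606,-.003,.031),a,4)])
E
```

```text
0.029,-0.041,0.000,0.000,-0.000,-0.000
0.058,-0.082,0.000,0.000,-0.000,-0.000
0.086,-0.123,0.000,0.000,-0.000,-0.000
0.115,-0.164,0.000,0.000,-0.000,-0.000
0.144,-0.205,0.000,0.001,-0.000,-0.001
0.173,-0.246,0.001,0.001,-0.000,-0.001
0.202,-0.286,0.001,0.001,-0.001,-0.001
0.230,-0.327,0.001,0.001,-0.001,-0.001
0.259,-0.368,0.001,0.001,-0.001,-0.001
0.259,-0.368,0.031,0.001,-0.001,-0.001
0.259,-0.368,0.060,0.001,-0.001,-0.001
0.259,-0.368,0.090,0.001,-0.001,-0.001
0.259,-0.368,0.120,0.001,-0.001,-0.001
```

Request:
{"op": "move_arm", "data": {"steps": [{"x": 0.03, "y": -0.041, "z": 0, "ax": 0, "ay": 0, "az": 0, "hand": 0.015}, {"x": 0.06, "y": -0.085, "z": 0, "ax": 0, "ay": 0, "az": 0, "hand": 0.015}, {"x": 0.09, "y": -0.128, "z": 0, "ax": 0, "ay": 0, "az": 0, "hand": 0.015}, {"x": 0.12, "y": -0.17, "z": 0, "ax": 0, "ay": 0, "az": 0, "hand": 0.015}, {"x": 0.15, "y": -0.213, "z": 0, "ax": 0, "ay": 0, "az": 0, "hand": 0.015}, {"x": 0.18, "y": -0.256, "z": 0, "ax": 0, "ay": 0, "az": 0, "hand": 0.015}, {"x": 0.21, "y": -0.298, "z": 0, "ax": 0, "ay": 0, "az": 0, "hand": 0.015}, {"x": 0.24, "y": -0.341, "z": 0, "ax": 0, "ay": 0, "az": 0, "hand": 0.015}, {"x": 0.259, "y": -0.368, "z": 0, "ax": 0, "ay": 0, "az": 0, "hand": 0.015}, {"x": 0.259, "y": -0.368, "z": 0, "ax": 0, "ay": 0, "az": 0, "hand": 0.015}, {"x": 0.259, "y": -0.368, "z": 0.04, "ax": 0, "ay": 0, "az": 0, "hand": 0.015}, {"x": 0.259, "y": -0.368, "z": 0.08, "ax": 0, "ay": 0, "az": 0, "hand": 0.015}, {"x": 0.259, "y": -0.368, "z": 0.11, "ax": 0, "ay": 0, "az": 0, "hand": 0.015}, {"x": 0.259, "y": -0.368, "z": 0.12, "ax": 0, "ay": 0, "az": 0, "hand": 0.015}, {"x": 0.259, "y": -0.368, "z": 0.12, "ax": 0, "ay": 0, "az": 0, "hand": 0.03}, {"x": 0.259, "y": -0.368, "z": 0.12, "ax": 0, "ay": 0, "az": 0, "hand": 0.03}, {"x": 0.259, "y": -0.368, "z": 0.09, "ax": 0, "ay": 0, "az": 0, "hand": 0.03}, {"x": 0.259, "y": -0.368, "z": 0.05, "ax": 0, "ay": 0, "az": 0, "hand": 0.03}, {"x": 0.259, "y": -0.368, "z": 0.0, "ax": 0, "ay": 0, "az": 0, "hand": 0.03}, {"x": 0.259, "y": -0.368, "z": 0.0, "ax": 0, "ay": 0, "az": 0, "hand": 0.03}]}}

```text
clock: 19.48
position: [0.6075, -0.0032, 0.1564]
ee_rot: [0.001, 0.997, 0.082, 0.004]
force: [0.7, 0.3, -0.4]
finger_gap: 0.32
finger_force: 0.0
```

```bash
python3 - <<'E'
from h import *
print(env.get_obs()['position'])
a=Rt(17)
plan([((.4173,-.352,.15),a,9),((.4173,-.352,.008),a,4)])
E
```

```text
[ 0.60745499 -0.0032417   0.15643751]
-0.027,0.035,0.001,0.000,-0.001,-0.015
-0.054,0.070,0.001,0.000,-0.002,-0.029
-0.082,0.104,0.002,0.001,-0.003,-0.044
-0.109,0.139,0.002,0.001,-0.003,-0.059
-0.136,0.174,0.003,0.001,-0.004,-0.073
-0.163,0.209,0.003,0.001,-0.005,-0.088
-0.190,0.243,0.004,0.002,-0.006,-0.103
-0.218,0.278,0.004,0.002,-0.007,-0.117
-0.245,0.313,0.005,0.002,-0.008,-0.132
-0.245,0.313,0.041,0.002,-0.008,-0.132
-0.245,0.313,0.076,0.002,-0.008,-0.132
-0.246,0.313,0.112,0.002,-0.008,-0.132
-0.246,0.313,0.147,0.002,-0.008,-0.132
```

Request:
{"op": "move_arm", "data": {"steps": [{"x": -0.035, "y": 0.045, "z": 0, "ax": 0, "ay": 0, "az": -0.03, "hand": 0.037}, {"x": -0.07, "y": 0.09, "z": 0, "ax": 0, "ay": 0, "az": -0.06, "hand": 0.037}, {"x": -0.105, "y": 0.135, "z": 0, "ax": 0, "ay": 0, "az": -0.09, "hand": 0.037}, {"x": -0.14, "y": 0.18, "z": 0, "ax": 0, "ay": 0, "az": -0.131, "hand": 0.037}, {"x": -0.175, "y": 0.225, "z": 0, "ax": 0, "ay": 0, "az": -0.131, "hand": 0.037}, {"x": -0.21, "y": 0.27, "z": 0, "ax": 0, "ay": 0, "az": -0.131, "hand": 0.037}, {"x": -0.244, "y": 0.313, "z": 0.02, "ax": 0, "ay": 0, "az": -0.131, "hand": 0.037}, {"x": -0.244, "y": 0.313, "z": 0.06, "ax": 0, "ay": 0, "az": -0.131, "hand": 0.037}, {"x": -0.244, "y": 0.313, "z": 0.09, "ax": 0, "ay": 0, "az": -0.131, "hand": 0.037}, {"x": -0.244, "y": 0.313, "z": 0.11, "ax": 0, "ay": 0, "az": -0.131, "hand": 0.037}, {"x": -0.244, "y": 0.313, "z": 0.13, "ax": 0, "ay": 0, "az": -0.131, "hand": 0.037}, {"x": -0.244, "y": 0.313, "z": 0.143, "ax": 0, "ay": 0, "az": -0.131, "hand": 0.037}, {"x": -0.244, "y": 0.313, "z": 0.143, "ax": 0, "ay": 0, "az": -0.131, "hand": 0.037}, {"x": -0.244, "y": 0.313, "z": 0.143, "ax": 0, "ay": 0, "az": -0.131, "hand": 0.02}, {"x": -0.244, "y": 0.313, "z": 0.143, "ax": 0, "ay": 0, "az": -0.131, "hand": 0.02}, {"x": -0.244, "y": 0.313, "z": 0.143, "ax": 0, "ay": 0, "az": -0.131, "hand": 0.02}, {"x": -0.244, "y": 0.313, "z": 0.143, "ax": 0, "ay": 0, "az": -0.131, "hand": 0.02}, {"x": -0.244, "y": 0.313, "z": 0.1, "ax": 0, "ay": 0, "az": -0.131, "hand": 0.02}, {"x": -0.244, "y": 0.313, "z": 0.05, "ax": 0, "ay": 0, "az": -0.131, "hand": 0.02}, {"x": -0.244, "y": 0.313, "z": 0.0, "ax": 0, "ay": 0, "az": -0.131, "hand": 0.02}]}}

```text
clock: 21.98
position: [0.416, -0.3517, 0.1522]
ee_rot: [-0.0, 0.989, 0.147, -0.0]
force: [-0.0, -0.2, -0.4]
finger_gap: 0.295
finger_force: 12.0
```

Request:
{"op": "move_arm", "data": {"steps": [{"x": 0.045, "y": -0.04, "z": 0, "ax": 0, "ay": 0, "az": 0, "hand": 0.02}, {"x": 0.09, "y": -0.08, "z": 0, "ax": 0, "ay": 0, "az": 0, "hand": 0.02}, {"x": 0.135, "y": -0.12, "z": 0, "ax": 0, "ay": 0, "az": 0, "hand": 0.02}, {"x": 0.18, "y": -0.157, "z": 0, "ax": 0, "ay": 0, "az": 0, "hand": 0.02}, {"x": 0.225, "y": -0.195, "z": 0, "ax": 0, "ay": 0, "az": 0, "hand": 0.02}, {"x": 0.27, "y": -0.234, "z": 0, "ax": 0, "ay": 0, "az": 0, "hand": 0.02}, {"x": 0.311, "y": -0.27, "z": 0.02, "ax": 0, "ay": 0, "az": 0, "hand": 0.02}, {"x": 0.311, "y": -0.27, "z": 0.04, "ax": 0, "ay": 0, "az": 0, "hand": 0.02}, {"x": 0.311, "y": -0.27, "z": 0.07, "ax": 0, "ay": 0, "az": 0, "hand": 0.02}, {"x": 0.311, "y": -0.27, "z": 0.1, "ax": 0, "ay": 0, "az": 0, "hand": 0.02}, {"x": 0.311, "y": -0.27, "z": 0.105, "ax": 0, "ay": 0, "az": 0, "hand": 0.02}, {"x": 0.311, "y": -0.27, "z": 0.105, "ax": 0, "ay": 0, "az": 0, "hand": 0.02}, {"x": 0.311, "y": -0.27, "z": 0.105, "ax": 0, "ay": 0, "az": 0, "hand": 0.045}, {"x": 0.311, "y": -0.27, "z": 0.105, "ax": 0, "ay": 0, "az": 0, "hand": 0.045}, {"x": 0.311, "y": -0.27, "z": 0.06, "ax": 0, "ay": 0, "az": 0, "hand": 0.045}, {"x": 0.311, "y": -0.27, "z": 0, "ax": 0, "ay": 0, "az": 0, "hand": 0.045}]}}

```text
clock: 23.98
position: [0.6343, -0.003, 0.1511]
ee_rot: [-0.0, 0.989, 0.147, -0.001]
force: [1.4, 0.2, 0.7]
finger_gap: 0.488
finger_force: 0.0
```

Request:
{"op": "move_arm", "data": {"steps": [{"x": -0.036, "y": 0.044, "z": 0, "ax": 0, "ay": 0, "az": -0.12, "hand": 0.036}, {"x": -0.072, "y": 0.088, "z": 0, "ax": 0, "ay": 0, "az": -0.24, "hand": 0.036}, {"x": -0.108, "y": 0.132, "z": 0, "ax": 0, "ay": 0, "az": -0.36, "hand": 0.036}, {"x": -0.144, "y": 0.176, "z": 0, "ax": 0, "ay": 0, "az": -0.5, "hand": 0.036}, {"x": -0.18, "y": 0.22, "z": 0, "ax": 0, "ay": 0, "az": -0.65, "hand": 0.036}, {"x": -0.216, "y": 0.265, "z": 0, "ax": 0, "ay": 0, "az": -0.78, "hand": 0.036}, {"x": -0.254, "y": 0.31, "z": 0.02, "ax": 0, "ay": 0, "az": -0.838, "hand": 0.036}, {"x": -0.254, "y": 0.31, "z": 0.06, "ax": 0, "ay": 0, "az": -0.838, "hand": 0.036}, {"x": -0.254, "y": 0.31, "z": 0.09, "ax": 0, "ay": 0, "az": -0.838, "hand": 0.036}, {"x": -0.254, "y": 0.31, "z": 0.11, "ax": 0, "ay": 0, "az": -0.838, "hand": 0.036}, {"x": -0.254, "y": 0.31, "z": 0.13, "ax": 0, "ay": 0, "az": -0.838, "hand": 0.036}, {"x": -0.254, "y": 0.31, "z": 0.143, "ax": 0, "ay": 0, "az": -0.838, "hand": 0.036}, {"x": -0.254, "y": 0.31, "z": 0.143, "ax": 0, "ay": 0, "az": -0.838, "hand": 0.036}, {"x": -0.254, "y": 0.31, "z": 0.143, "ax": 0, "ay": 0, "az": -0.838, "hand": 0.015}, {"x": -0.254, "y": 0.31, "z": 0.143, "ax": 0, "ay": 0, "az": -0.838, "hand": 0.015}, {"x": -0.254, "y": 0.31, "z": 0.143, "ax": 0, "ay": 0, "az": -0.838, "hand": 0.015}, {"x": -0.254, "y": 0.31, "z": 0.143, "ax": 0, "ay": 0, "az": -0.838, "hand": 0.015}, {"x": -0.254, "y": 0.31, "z": 0.1, "ax": 0, "ay": 0, "az": -0.838, "hand": 0.015}, {"x": -0.254, "y": 0.31, "z": 0.05, "ax": 0, "ay": 0, "az": -0.838, "hand": 0.015}, {"x": -0.254, "y": 0.31, "z": 0.0, "ax": 0, "ay": 0, "az": -0.838, "hand": 0.015}]}}

```text
clock: 26.48
position: [0.4822, -0.3734, 0.1521]
ee_rot: [-0.0, 0.844, 0.537, -0.0]
force: [0.6, -0.4, -0.8]
finger_gap: 0.227
finger_force: 12.0
```

```bash
python3 - <<'E'
from h import *
im=optics.read_camera('top')
cv2.imwrite('pics/c3.png',cv2.resize(im[130:260,195:435],None,fx=3.33,fy=3.33,interpolation=cv2.INTER_CUBIC))
E
```

```text
(no output)
```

View pics/c3.png

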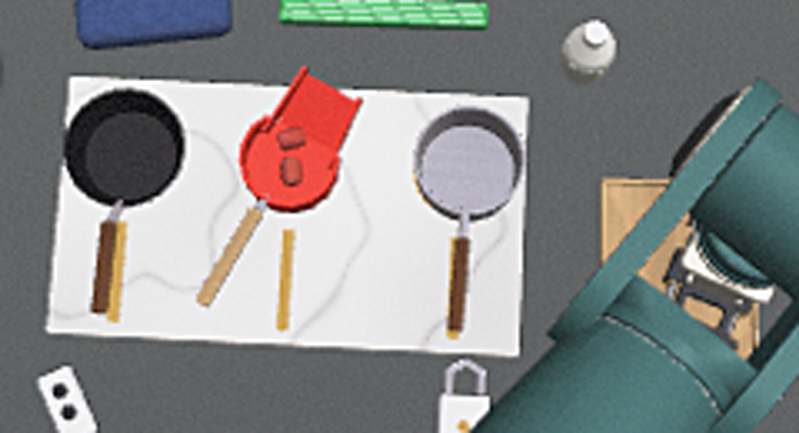

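Nuts sit in the pourer at (291,171) and (291,139), both outer handles are over their strips, and the third nut is held. I'll drop it at about (320,155).

Request:
{"op": "move_arm", "data": {"steps": [{"x": 0.055, "y": -0.004, "z": 0, "ax": 0, "ay": 0, "az": 0, "hand": 0.015}, {"x": 0.11, "y": -0.008, "z": 0, "ax": 0, "ay": 0, "az": 0, "hand": 0.015}, {"x": 0.165, "y": -0.012, "z": 0, "ax": 0, "ay": 0, "az": 0, "hand": 0.015}, {"x": 0.22, "y": -0.015, "z": 0, "ax": 0, "ay": 0, "az": 0, "hand": 0.015}, {"x": 0.275, "y": -0.019, "z": 0, "ax": 0, "ay": 0, "az": 0, "hand": 0.015}, {"x": 0.33, "y": -0.022, "z": 0, "ax": 0, "ay": 0, "az": 0, "hand": 0.015}, {"x": 0.366, "y": -0.025, "z": 0.02, "ax": 0, "ay": 0, "az": 0, "hand": 0.015}, {"x": 0.366, "y": -0.025, "z": 0.04, "ax": 0, "ay": 0, "az": 0, "hand": 0.015}, {"x": 0.366, "y": -0.025, "z": 0.07, "ax": 0, "ay": 0, "az": 0, "hand": 0.015}, {"x": 0.366, "y": -0.025, "z": 0.095, "ax": 0, "ay": 0, "az": 0, "hand": 0.015}, {"x": 0.366, "y": -0.025, "z": 0.103, "ax": 0, "ay": 0, "az": 0, "hand": 0.015}, {"x": 0.366, "y": -0.025, "z": 0.103, "ax": 0, "ay": 0, "az": 0, "hand": 0.015}, {"x": 0.366, "y": -0.025, "z": 0.103, "ax": 0, "ay": 0, "az": 0, "hand": 0.04}, {"x": 0.366, "y": -0.025, "z": 0.103, "ax": 0, "ay": 0, "az": 0, "hand": 0.04}, {"x": 0.366, "y": -0.025, "z": 0.06, "ax": 0, "ay": 0, "az": 0, "hand": 0.04}, {"x": 0.366, "y": -0.025, "z": 0, "ax": 0, "ay": 0, "az": 0, "hand": 0.04}, {"x": 0.366, "y": -0.025, "z": -0.05, "ax": 0, "ay": 0, "az": 0, "hand": 0.04}]}}

```text
clock: 28.65
position: [0.6148, -0.0314, 0.2037]
ee_rot: [0.001, 0.844, 0.537, 0.001]
force: [-0.3, 0.2, -0.1]
finger_gap: 0.431
finger_force: 0.0
```

```bash
python3 - <<'E'
from h import *
# go above pourer handle: direction from centre to handle ~151.5 deg; tool x along it
c=np.array([.608,-.004]);a=151.;d=np.array([np.cos(np.radians(a)),np.sin(np.radians(a))])
g=c+.12*d;print(g)
plan([((g[0],g[1],.2),Rt(a-180),1)],start=(np.array([.616,-.031,.201]),Rt(65)))
E
```

```text
[0.50304564 0.05417715]
0.029,-0.138,0.001,0.000,0.000,1.641
```

Request:
{"op": "move_arm", "data": {"steps": [{"x": 0.003, "y": -0.015, "z": 0, "ax": 0, "ay": 0, "az": 0.18, "hand": 0.04}, {"x": 0.006, "y": -0.03, "z": 0, "ax": 0, "ay": 0, "az": 0.36, "hand": 0.04}, {"x": 0.01, "y": -0.045, "z": 0, "ax": 0, "ay": 0, "az": 0.54, "hand": 0.04}, {"x": 0.013, "y": -0.06, "z": 0, "ax": 0, "ay": 0, "az": 0.72, "hand": 0.04}, {"x": 0.016, "y": -0.075, "z": 0, "ax": 0, "ay": 0, "az": 0.9, "hand": 0.04}, {"x": 0.02, "y": -0.09, "z": 0, "ax": 0, "ay": 0, "az": 1.08, "hand": 0.04}, {"x": 0.023, "y": -0.105, "z": 0, "ax": 0, "ay": 0, "az": 1.26, "hand": 0.04}, {"x": 0.026, "y": -0.12, "z": 0, "ax": 0, "ay": 0, "az": 1.44, "hand": 0.04}, {"x": 0.029, "y": -0.138, "z": 0, "ax": 0, "ay": 0, "az": 1.641, "hand": 0.04}, {"x": 0.029, "y": -0.138, "z": 0, "ax": 0, "ay": 0, "az": 1.641, "hand": 0.04}, {"x": 0.029, "y": -0.138, "z": 0, "ax": 0, "ay": 0, "az": 1.641, "hand": 0.04}, {"x": 0.029, "y": -0.138, "z": 0, "ax": 0, "ay": 0, "az": 1.641, "hand": 0.04}]}}

```text
clock: 30.15
position: [0.5023, 0.053, 0.2007]
ee_rot: [0.0, 0.968, -0.25, 0.0]
force: [-0.0, 0.1, -0.2]
finger_gap: 0.43
finger_force: 0.0
```

```bash
python3 - <<'E'
from h import *
rt=RT('wrist');im=optics.read_camera('wrist');t=optics.read_camera('top');cv2.imwrite('pics/w5raw.png',im);cv2.imwrite('pics/top5.png',t)
print(env.get_obs()['position'])
c=np.array([.608,-.004]);d=np.array([np.cos(np.radians(151)),np.sin(np.radians(151))])
for r,z in ((.165,.045),(.06,.045),(0,.014),(-.084,.032)):
    u=w2p('wrist',(*(c+r*d),z),rt);cv2.circle(im,tuple(int(a) for a in u),3,(255,255,0),1);print(r,u.round(1))
J=cv2.resize(t[180:260,120:200],None,fx=5,fy=5,interpolation=cv2.INTER_CUBIC)
W=cv2.resize(im[:250,150:550],None,fx=1,fy=1);W=cv2.copyMakeBorder(W,0,150,0,0,cv2.BORDER_CONSTANT)
cv2.imwrite('pics/w5.png',np.hstack([W,J]))
for n in ['jar','pourer_tip','pourer_lip']: print(n,[(np.round(x['centre'],3).tolist(),round(x['confidence'],2)) for x in optics.spot_in('wrist',n)])
E
```

```text
[0.50218654 0.05306417 0.20055427]
0.165 [319.1 227.9]
0.06 [319.  132.9]
0 [319.2  73.9]
-0.084 [319.1 -25. ]
jar [([0.463, 0.378, 0.05], 0.9), ([0.534, -0.009, 0.008], 0.48)]
pourer_tip [([0.633, -0.005, 0.035], 0.58)]
pourer_lip [([0.61, 0.007, 0.02], 0.8)]
```

View pics/w5.png

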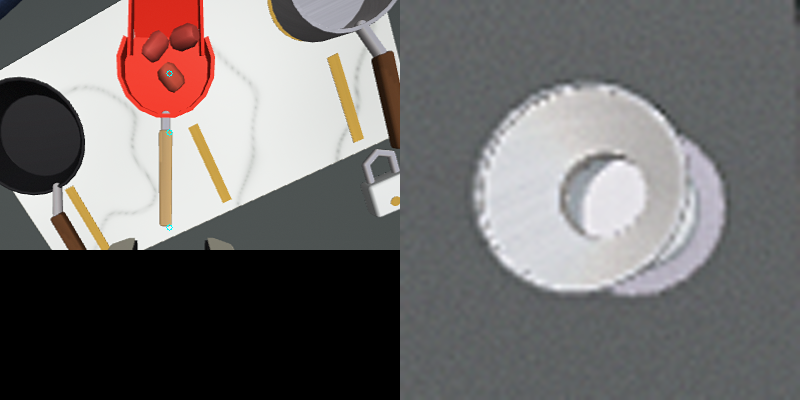

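Three nuts are in the pan at (155,46), (184,37) and (171,76). The handle lies 3.5 px left of my estimate. The funnel mouth circle in the crop is centred at (580,187). I'll grasp the pourer's handle close to the bowl.

Request:
{"op": "move_arm", "data": {"steps": [{"x": 0.02, "y": -0.004, "z": 0.03, "ax": 0, "ay": 0, "az": 0, "hand": 0.04}, {"x": 0.045, "y": -0.0045, "z": 0.07, "ax": 0, "ay": 0, "az": 0, "hand": 0.04}, {"x": 0.045, "y": -0.0045, "z": 0.11, "ax": 0, "ay": 0, "az": 0, "hand": 0.04}, {"x": 0.045, "y": -0.0045, "z": 0.14, "ax": 0, "ay": 0, "az": 0, "hand": 0.04}, {"x": 0.045, "y": -0.0045, "z": 0.165, "ax": 0, "ay": 0, "az": 0, "hand": 0.04}, {"x": 0.045, "y": -0.0045, "z": 0.1745, "ax": 0, "ay": 0, "az": 0, "hand": 0.04}, {"x": 0.045, "y": -0.0045, "z": 0.1745, "ax": 0, "ay": 0, "az": 0, "hand": 0.03}, {"x": 0.045, "y": -0.0045, "z": 0.1745, "ax": 0, "ay": 0, "az": 0, "hand": 0.02}, {"x": 0.045, "y": -0.0045, "z": 0.1745, "ax": 0, "ay": 0, "az": 0, "hand": 0.01}, {"x": 0.045, "y": -0.0045, "z": 0.1745, "ax": 0, "ay": 0, "az": 0, "hand": 0.005}, {"x": 0.045, "y": -0.0045, "z": 0.1745, "ax": 0, "ay": 0, "az": 0, "hand": 0.005}, {"x": 0.045, "y": -0.0045, "z": 0.1745, "ax": 0, "ay": 0, "az": 0, "hand": 0.005}], "grip_force": 55}}

```text
clock: 31.9
position: [0.5438, 0.0355, 0.0269]
ee_rot: [-0.0, 0.968, -0.251, 0.0]
force: [-2.2, 1.2, 6.6]
finger_gap: 0.145
finger_force: 55.0
```

```bash
python3 - <<'E'
from h import *
o=env.get_obs();p0=o['position'];print(p0,o['force'])
j=p2w('top',156.1,217.4,.11);j0=p2w('top',120+(632-400)/5*1.0,180+208/5,.0);print('jar',j,'foot?',j0)
# expected px diameter
print(np.linalg.norm(w2p('top',j+[0,.064,0])-w2p('top',j-[0,.064,0])))
yaw=75;u=np.array([np.cos(np.radians(yaw)),np.sin(np.radians(yaw))])
lp=j[:2]-.025*u;g=lp-.159*u;print('grasp at',g)
q=np.array(o['ee_rot']);st=(np.array(p0),R.from_quat(q[[1,2,3,0]]).as_matrix())
R0=st[1];up=(p0[0],p0[1],.144)
# first retreat towards base while turning
plan([(up,R0,6),((g[0],g[1],.146),Rt(yaw),26)],st)
E
```

```text
[0.54381151 0.03550194 0.02689733] [-2.15334938  1.19480889  6.59421693]
jar [0.47068929 0.36888342 0.11      ] foot? [0.47330915 0.37520288 0.        ]
42.23613177224061
grasp at [0.42306659 0.19115307]
0.000,-0.000,-0.020,0.000,0.000,0.000
0.000,-0.000,-0.039,0.000,0.000,0.000
0.000,-0.000,-0.059,0.000,0.000,0.000
0.000,-0.000,-0.078,0.000,0.000,0.000
0.000,-0.000,-0.098,0.000,0.000,0.000
0.000,-0.000,-0.117,0.000,0.000,0.000
-0.007,-0.003,-0.117,0.000,-0.000,-0.070
-0.014,-0.006,-0.117,0.000,-0.000,-0.140
-0.021,-0.009,-0.117,0.000,-0.000,-0.210
-0.028,-0.012,-0.117,0.000,-0.000,-0.279
-0.035,-0.015,-0.118,0.000,-0.000,-0.349
-0.042,-0.018,-0.118,0.000,-0.000,-0.419
-0.049,-0.021,-0.118,0.000,-0.000,-0.489
-0.056,-0.024,-0.118,0.000,-0.000,-0.559
-0.063,-0.027,-0.118,0.000,-0.000,-0.629
-0.070,-0.030,-0.118,0.000,-0.000,-0.699
-0.077,-0.033,-0.118,0.000,-0.000,-0.768
-0.084,-0.036,-0.118,0.000,-0.001,-0.838
-0.090,-0.039,-0.118,0.000,-0.001,-0.908
-0.097,-0.042,-0.118,0.000,-0.001,-0.978
-0.104,-0.045,-0.118,0.000,-0.001,-1.048
-0.111,-0.048,-0.118,0.000,-0.001,-1.118
-0.118,-0.051,-0.118,0.000,-0.001,-1.187
-0.125,-0.054,-0.119,0.000,-0.001,-1.257
-0.132,-0.057,-0.119,0.000,-0.001,-1.327
-0.139,-0.060,-0.119,0.000,-0.001,-1.397
-0.146,-0.063,-0.119,0.000,-0.001,-1.467
-0.153,-0.066,-0.119,0.000,-0.001,-1.537
-0.160,-0.069,-0.119,0.000,-0.001,-1.607
-0.167,-0.072,-0.119,0.000,-0.001,-1.676
-0.174,-0.075,-0.119,0.000,-0.001,-1.746
-0.181,-0.077,-0.119,0.000,-0.001,-1.816
```

Request:
{"op": "move_arm", "data": {"steps": [{"x": 0, "y": 0, "z": -0.01, "ax": 0, "ay": 0, "az": 0, "hand": 0.005}, {"x": 0, "y": 0, "z": -0.025, "ax": 0, "ay": 0, "az": 0, "hand": 0.005}, {"x": 0, "y": 0, "z": -0.045, "ax": 0, "ay": 0, "az": 0, "hand": 0.005}, {"x": 0, "y": 0, "z": -0.065, "ax": 0, "ay": 0, "az": 0, "hand": 0.005}, {"x": 0, "y": 0, "z": -0.085, "ax": 0, "ay": 0, "az": 0, "hand": 0.005}, {"x": 0, "y": 0, "z": -0.105, "ax": 0, "ay": 0, "az": 0, "hand": 0.005}, {"x": 0, "y": 0, "z": -0.118, "ax": 0, "ay": 0, "az": 0, "hand": 0.005}, {"x": 0, "y": 0, "z": -0.118, "ax": 0, "ay": 0, "az": 0, "hand": 0.005}, {"x": -0.014, "y": -0.006, "z": -0.118, "ax": 0, "ay": 0, "az": -0.07, "hand": 0.005}, {"x": -0.028, "y": -0.012, "z": -0.118, "ax": 0, "ay": 0, "az": -0.16, "hand": 0.005}, {"x": -0.042, "y": -0.018, "z": -0.118, "ax": 0, "ay": 0, "az": -0.25, "hand": 0.005}, {"x": -0.056, "y": -0.024, "z": -0.118, "ax": 0, "ay": 0, "az": -0.34, "hand": 0.005}, {"x": -0.07, "y": -0.03, "z": -0.118, "ax": 0, "ay": 0, "az": -0.43, "hand": 0.005}, {"x": -0.084, "y": -0.036, "z": -0.118, "ax": 0, "ay": 0, "az": -0.52, "hand": 0.005}, {"x": -0.098, "y": -0.042, "z": -0.118, "ax": 0, "ay": 0, "az": -0.61, "hand": 0.005}, {"x": -0.112, "y": -0.048, "z": -0.118, "ax": 0, "ay": 0, "az": -0.7, "hand": 0.005}, {"x": -0.126, "y": -0.054, "z": -0.118, "ax": 0, "ay": 0, "az": -0.79, "hand": 0.005}, {"x": -0.14, "y": -0.06, "z": -0.118, "ax": 0, "ay": 0, "az": -0.88, "hand": 0.005}, {"x": -0.154, "y": -0.066, "z": -0.118, "ax": 0, "ay": 0, "az": -0.96, "hand": 0.005}, {"x": -0.16, "y": -0.069, "z": -0.118, "ax": 0, "ay": 0, "az": -1.0, "hand": 0.005}]}}

```text
clock: 34.4
position: [0.4365, 0.1738, 0.1434]
ee_rot: [0.0, 0.97, 0.245, -0.001]
force: [0.9, -0.5, -2.6]
finger_gap: 0.143
finger_force: 55.0
```

```bash
python3 - <<'E'
from h import *
o=env.get_obs();p0=o['position'];print(p0,o['force'],o['moment'],o['joint_pos'])
q=np.array(o['ee_rot']);Rc=R.from_quat(q[[1,2,3,0]]).as_matrix();print(np.degrees(np.arctan2(Rc[1,0],Rc[0,0])))
j=np.array([.471,.371]);yaw=75;u=np.array([np.cos(np.radians(yaw)),np.sin(np.radians(yaw))])
g=j-(.025+.159)*u;plan([((g[0],g[1],.146),Rt(yaw),9)])
rt=RT('wrist')
im=optics.read_camera('wrist');t=optics.read_camera('top')
cv2.imwrite('pics/w6.png',np.hstack([im[:260,120:520],cv2.resize(t[150:280,100:300],(400,260),interpolation=cv2.INTER_CUBIC)]))
E
```

```text
[0.43652253 0.17376777 0.14340306] [ 0.87502398 -0.52183736 -2.5515836 ] [-0.11783166  0.06831157 -0.0002185 ] [ 3.24547605e-01 -3.15750814e-01  1.96344819e+00 -6.91613894e-06
  1.49494511e+00  1.40044969e+00]
28.35538686941524
-0.000,-0.003,-0.000,-0.000,0.000,-0.090
-0.001,-0.005,-0.001,-0.000,0.000,-0.181
-0.001,-0.008,-0.001,-0.000,0.000,-0.271
-0.001,-0.010,-0.001,-0.000,0.000,-0.362
-0.001,-0.013,-0.001,-0.000,0.001,-0.452
-0.002,-0.016,-0.002,-0.000,0.001,-0.543
-0.002,-0.018,-0.002,-0.000,0.001,-0.633
-0.002,-0.021,-0.002,-0.001,0.001,-0.724
-0.002,-0.023,-0.003,-0.001,0.001,-0.814
```

View pics/w6.png

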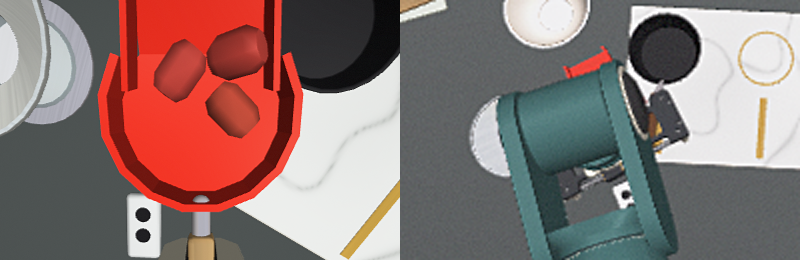

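All three nuts are in the level pan and the jar is at the left. I'll swing the lip over the funnel.

Request:
{"op": "move_arm", "data": {"steps": [{"x": 0, "y": -0.003, "z": 0, "ax": 0, "ay": 0, "az": -0.09, "hand": 0.005}, {"x": -0.001, "y": -0.005, "z": 0, "ax": 0, "ay": 0, "az": -0.18, "hand": 0.005}, {"x": -0.001, "y": -0.008, "z": -0.001, "ax": 0, "ay": 0, "az": -0.27, "hand": 0.005}, {"x": -0.001, "y": -0.01, "z": -0.002, "ax": 0, "ay": 0, "az": -0.36, "hand": 0.005}, {"x": -0.001, "y": -0.013, "z": -0.003, "ax": 0, "ay": 0, "az": -0.45, "hand": 0.005}, {"x": -0.002, "y": -0.016, "z": -0.004, "ax": 0, "ay": 0, "az": -0.54, "hand": 0.005}, {"x": -0.002, "y": -0.018, "z": -0.004, "ax": 0, "ay": 0, "az": -0.63, "hand": 0.005}, {"x": -0.002, "y": -0.021, "z": -0.004, "ax": 0, "ay": 0, "az": -0.72, "hand": 0.005}, {"x": -0.002, "y": -0.023, "z": -0.004, "ax": 0, "ay": 0, "az": -0.814, "hand": 0.005}, {"x": -0.002, "y": -0.023, "z": -0.004, "ax": 0, "ay": 0, "az": -0.814, "hand": 0.005}, {"x": -0.002, "y": -0.023, "z": -0.004, "ax": 0, "ay": 0, "az": -0.814, "hand": 0.005}]}}

```text
clock: 35.88
position: [0.4246, 0.1925, 0.148]
ee_rot: [0.0, 0.795, 0.607, -0.0]
force: [0.8, -0.6, -2.5]
finger_gap: 0.146
finger_force: 55.0
```

```bash
python3 - <<'E'
from h import *
o=env.get_obs();p0=o['position'];print(p0,o['force'])
j=np.array([.471,.371]);yaw=75;u=np.array([np.cos(np.radians(yaw)),np.sin(np.radians(yaw))])
lp=np.r_[j-.025*u,.15];W=[]
for f in np.arange(3,52.1,3.5)[:15]:
    c,s=np.cos(np.radians(f)),np.sin(np.radians(f))
    up=np.r_[u*c,-s];zp=np.r_[u*s,c]
    W.append((lp-.159*up-.006*zp,Rt(yaw,tilt=-f),1))
plan(W)
im=optics.read_camera('wrist');cv2.imwrite('pics/w7.png',im[:300])
for n in ['jar']: print(n,[(np.round(x['centre'],3).tolist(),round(x['confidence'],2)) for x in optics.spot_in('wrist',n)])
E
```

```text
[0.42462797 0.19245106 0.14800008] [ 0.80835999 -0.61858875 -2.530161  ]
0.000,-0.001,-0.004,-0.000,-0.052,-0.005
0.001,-0.001,-0.014,-0.000,-0.113,-0.005
0.002,-0.001,-0.024,-0.001,-0.174,-0.005
0.003,-0.001,-0.033,-0.001,-0.235,-0.005
0.006,-0.001,-0.043,-0.001,-0.296,-0.005
0.008,-0.001,-0.052,-0.001,-0.358,-0.005
0.012,-0.001,-0.061,-0.001,-0.419,-0.005
0.016,-0.002,-0.070,-0.001,-0.480,-0.005
0.020,-0.002,-0.079,-0.002,-0.541,-0.005
0.025,-0.002,-0.087,-0.002,-0.602,-0.005
0.030,-0.002,-0.095,-0.002,-0.663,-0.005
0.036,-0.002,-0.103,-0.002,-0.724,-0.005
0.043,-0.002,-0.110,-0.002,-0.785,-0.005
0.050,-0.002,-0.117,-0.002,-0.846,-0.005
0.057,-0.002,-0.124,-0.002,-0.907,-0.005
jar []
```

View pics/w7.png

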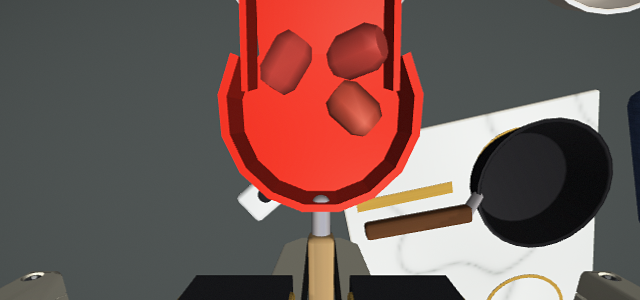

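Nuts are at the ramp and the funnel rim shows symmetrically at the top edge (245,0)/(400,0), so the lip is laterally centred. I'll pour slowly.

Request:
{"op": "move_arm", "data": {"steps": [{"x": 0, "y": -0.001, "z": -0.004, "ax": 0, "ay": -0.052, "az": 0, "hand": 0.005}, {"x": 0.001, "y": -0.001, "z": -0.014, "ax": 0, "ay": -0.113, "az": 0, "hand": 0.005}, {"x": 0.002, "y": -0.001, "z": -0.024, "ax": 0, "ay": -0.174, "az": 0, "hand": 0.005}, {"x": 0.003, "y": -0.001, "z": -0.033, "ax": 0, "ay": -0.235, "az": 0, "hand": 0.005}, {"x": 0.006, "y": -0.001, "z": -0.043, "ax": 0, "ay": -0.296, "az": 0, "hand": 0.005}, {"x": 0.008, "y": -0.001, "z": -0.052, "ax": 0, "ay": -0.358, "az": 0, "hand": 0.005}, {"x": 0.012, "y": -0.001, "z": -0.061, "ax": 0, "ay": -0.419, "az": 0, "hand": 0.005}, {"x": 0.016, "y": -0.002, "z": -0.07, "ax": 0, "ay": -0.48, "az": 0, "hand": 0.005}, {"x": 0.02, "y": -0.002, "z": -0.079, "ax": 0, "ay": -0.541, "az": 0, "hand": 0.005}, {"x": 0.02, "y": -0.002, "z": -0.079, "ax": 0, "ay": -0.541, "az": 0, "hand": 0.005}, {"x": 0.025, "y": -0.002, "z": -0.087, "ax": 0, "ay": -0.602, "az": 0, "hand": 0.005}, {"x": 0.025, "y": -0.002, "z": -0.087, "ax": 0, "ay": -0.602, "az": 0, "hand": 0.005}, {"x": 0.03, "y": -0.002, "z": -0.095, "ax": 0, "ay": -0.663, "az": 0, "hand": 0.005}, {"x": 0.03, "y": -0.002, "z": -0.095, "ax": 0, "ay": -0.663, "az": 0, "hand": 0.005}, {"x": 0.036, "y": -0.002, "z": -0.103, "ax": 0, "ay": -0.724, "az": 0, "hand": 0.005}, {"x": 0.036, "y": -0.002, "z": -0.103, "ax": 0, "ay": -0.724, "az": 0, "hand": 0.005}, {"x": 0.043, "y": -0.002, "z": -0.11, "ax": 0, "ay": -0.785, "az": 0, "hand": 0.005}, {"x": 0.043, "y": -0.002, "z": -0.11, "ax": 0, "ay": -0.785, "az": 0, "hand": 0.005}, {"x": 0.043, "y": -0.002, "z": -0.11, "ax": 0, "ay": -0.785, "az": 0, "hand": 0.005}]}}

```text
clock: 38.35
position: [0.4337, 0.2344, 0.2579]
ee_rot: [0.232, 0.734, 0.562, -0.303]
force: [-0.0, 0.6, -1.4]
finger_gap: 0.149
finger_force: 55.0
```

```bash
python3 - <<'E'
from h import *
o=env.get_obs();print(o['position'],o['force'])
im=optics.read_camera('wrist');cv2.imwrite('pics/w8.png',im[:300])
E
```

```text
[0.43371988 0.23439148 0.25792857] [-0.01791906  0.57569104 -1.39596733]
```

View pics/w8.png

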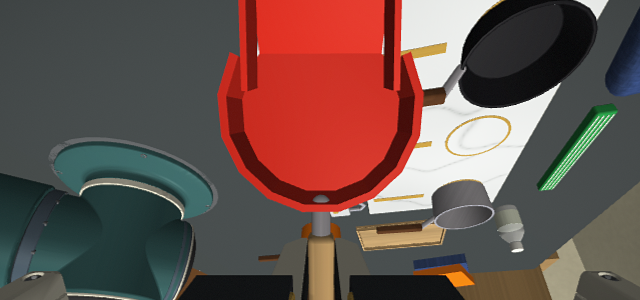

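The pan is empty. I'll level it and bring it back to the middle ring.

```bash
python3 - <<'E'
from h import *
yaw=75
plan([((.4246,.1925,.19),Rt(yaw),6),((.48,.10,.19),Rt(20),7),((.538,-.0018,.19),Rt(-2.8),4),((.538,-.0018,.06),Rt(-2.8),3)])
E
```

```text
0.003,0.000,0.013,-0.000,0.130,-0.000
0.006,0.001,0.026,-0.000,0.261,-0.001
0.009,0.001,0.039,-0.000,0.391,-0.001
0.012,0.001,0.052,-0.001,0.522,-0.002
0.015,0.002,0.065,-0.001,0.652,-0.002
0.018,0.002,0.078,-0.001,0.783,-0.002
0.010,0.013,0.086,0.053,0.782,0.128
0.003,0.024,0.094,0.107,0.778,0.258
-0.005,0.035,0.101,0.160,0.772,0.388
-0.013,0.047,0.109,0.214,0.763,0.518
-0.020,0.058,0.116,0.267,0.751,0.647
-0.028,0.069,0.124,0.321,0.737,0.777
-0.035,0.080,0.131,0.374,0.721,0.907
-0.050,0.100,0.146,0.413,0.707,1.000
-0.065,0.121,0.161,0.452,0.692,1.094
-0.080,0.142,0.175,0.490,0.675,1.188
-0.094,0.162,0.190,0.529,0.657,1.281
-0.064,0.162,0.221,0.529,0.657,1.281
-0.033,0.162,0.251,0.529,0.657,1.281
-0.003,0.162,0.282,0.529,0.657,1.281
```

Request:
{"op": "move_arm", "data": {"steps": [{"x": 0.003, "y": 0, "z": 0.013, "ax": 0, "ay": 0.13, "az": 0, "hand": 0.005}, {"x": 0.006, "y": 0.001, "z": 0.026, "ax": 0, "ay": 0.261, "az": 0, "hand": 0.005}, {"x": 0.009, "y": 0.001, "z": 0.039, "ax": 0, "ay": 0.391, "az": 0, "hand": 0.005}, {"x": 0.012, "y": 0.001, "z": 0.052, "ax": 0, "ay": 0.522, "az": 0, "hand": 0.005}, {"x": 0.015, "y": 0.002, "z": 0.065, "ax": 0, "ay": 0.652, "az": 0, "hand": 0.005}, {"x": 0.018, "y": 0.002, "z": 0.078, "ax": 0, "ay": 0.783, "az": 0, "hand": 0.005}, {"x": 0.01, "y": 0.013, "z": 0.086, "ax": 0.053, "ay": 0.782, "az": 0.128, "hand": 0.005}, {"x": 0.003, "y": 0.024, "z": 0.094, "ax": 0.107, "ay": 0.778, "az": 0.258, "hand": 0.005}, {"x": -0.005, "y": 0.035, "z": 0.101, "ax": 0.16, "ay": 0.772, "az": 0.388, "hand": 0.005}, {"x": -0.013, "y": 0.047, "z": 0.109, "ax": 0.214, "ay": 0.763, "az": 0.518, "hand": 0.005}, {"x": -0.02, "y": 0.058, "z": 0.116, "ax": 0.267, "ay": 0.751, "az": 0.647, "hand": 0.005}, {"x": -0.028, "y": 0.069, "z": 0.124, "ax": 0.321, "ay": 0.737, "az": 0.777, "hand": 0.005}, {"x": -0.035, "y": 0.08, "z": 0.131, "ax": 0.374, "ay": 0.721, "az": 0.907, "hand": 0.005}, {"x": -0.05, "y": 0.1, "z": 0.146, "ax": 0.413, "ay": 0.707, "az": 1.0, "hand": 0.005}, {"x": -0.065, "y": 0.121, "z": 0.161, "ax": 0.452, "ay": 0.692, "az": 1.094, "hand": 0.005}, {"x": -0.08, "y": 0.142, "z": 0.175, "ax": 0.49, "ay": 0.675, "az": 1.188, "hand": 0.005}, {"x": -0.094, "y": 0.162, "z": 0.19, "ax": 0.529, "ay": 0.657, "az": 1.281, "hand": 0.005}, {"x": -0.094, "y": 0.162, "z": 0.19, "ax": 0.529, "ay": 0.657, "az": 1.281, "hand": 0.005}, {"x": -0.094, "y": 0.162, "z": 0.19, "ax": 0.529, "ay": 0.657, "az": 1.281, "hand": 0.005}]}}

```text
clock: 40.78
position: [0.5374, -0.0013, 0.1903]
ee_rot: [0.001, 1.0, -0.024, -0.0]
force: [-0.1, 0.0, -1.7]
finger_gap: 0.146
finger_force: 55.0
```

```bash
python3 - <<'E'
from h import *
o=env.get_obs();print(o['position'],o['clock'],o['force'])
t=optics.read_camera('top')
for z in (.02,.06): print(w2p('top',(.471,.371,z)))
h=cv2.cvtColor(t,cv2.COLOR_BGR2HSV)
m=cv2.inRange(h,(0,90,40),(10,255,255))|cv2.inRange(h,(172,90,40),(180,255,255))
n,l,s,c=cv2.connectedComponentsWithStats(m)
print([(c[i].round(1).tolist(),s[i][4]) for i in range(1,n) if s[i][4]>=4 and 90<c[i][0]<440 and 100<c[i][1]<330])
cv2.imwrite('pics/top9.png',t)
plan([((.538,-.0018,.06),Rt(-2.8),4),((.538,-.0018,.0265),Rt(-2.8),4)])
E
```

```text
[ 0.53742905 -0.00125869  0.19026904] 40.775 [-0.12405867  0.04235088 -1.6757135 ]
[165.55405302 221.44812967]
[161.20629877 219.66973847]
[([278.2, 137.3], np.int32(108)), ([332.8, 204.2], np.int32(10)), ([331.5, 215.8], np.int32(17)), ([163.5, 218.7], np.int32(81)), ([331.0, 227.3], np.int32(6)), ([388.3, 272.5], np.int32(6)), ([390.1, 279.4], np.int32(12)), ([388.4, 287.2], np.int32(5)), ([375.0, 307.8], np.int32(4)), ([377.8, 308.6], np.int32(5)), ([374.8, 313.0], np.int32(4)), ([377.7, 326.7], np.int32(15))]
0.000,0.000,0.033,0.000,0.000,0.000
0.000,0.000,0.065,0.001,0.000,0.001
0.000,0.000,0.098,0.001,0.000,0.001
0.001,0.001,0.130,0.001,0.000,0.001
0.001,0.001,0.139,0.001,0.000,0.001
0.001,0.001,0.147,0.001,0.000,0.001
0.001,0.001,0.155,0.001,0.000,0.001
0.001,0.001,0.164,0.001,0.000,0.001
```

Request:
{"op": "move_arm", "data": {"steps": [{"x": 0.0, "y": 0, "z": 0.033, "ax": 0, "ay": 0, "az": 0, "hand": 0.005}, {"x": 0, "y": 0, "z": 0.065, "ax": 0, "ay": 0, "az": 0, "hand": 0.005}, {"x": 0, "y": 0, "z": 0.1, "ax": 0, "ay": 0, "az": 0, "hand": 0.005}, {"x": 0, "y": 0, "z": 0.13, "ax": 0, "ay": 0, "az": 0, "hand": 0.005}, {"x": 0, "y": 0, "z": 0.145, "ax": 0, "ay": 0, "az": 0, "hand": 0.005}, {"x": 0, "y": 0, "z": 0.155, "ax": 0, "ay": 0, "az": 0, "hand": 0.005}, {"x": 0, "y": 0, "z": 0.16, "ax": 0, "ay": 0, "az": 0, "hand": 0.005}, {"x": 0, "y": 0, "z": 0.163, "ax": 0, "ay": 0, "az": 0, "hand": 0.005}, {"x": 0, "y": 0, "z": 0.163, "ax": 0, "ay": 0, "az": 0, "hand": 0.005}]}}

```text
clock: 41.95
position: [0.5379, -0.0017, 0.0276]
ee_rot: [0.001, 1.0, -0.024, 0.0]
force: [0.4, 1.0, -0.2]
finger_gap: 0.146
finger_force: 55.0
```

Request:
{"op": "move_arm", "data": {"steps": [{"x": 0, "y": 0, "z": 0.001, "ax": 0, "ay": 0, "az": 0, "hand": 0.005}, {"x": 0, "y": 0, "z": 0.001, "ax": 0, "ay": 0, "az": 0, "hand": 0.025}, {"x": 0, "y": 0, "z": 0.001, "ax": 0, "ay": 0, "az": 0, "hand": 0.04}, {"x": 0, "y": 0, "z": 0.001, "ax": 0, "ay": 0, "az": 0, "hand": 0.04}, {"x": 0, "y": 0, "z": -0.03, "ax": 0, "ay": 0, "az": 0, "hand": 0.04}, {"x": 0, "y": 0, "z": -0.08, "ax": 0, "ay": 0, "az": 0, "hand": 0.04}, {"x": 0, "y": 0, "z": -0.14, "ax": 0, "ay": 0, "az": 0, "hand": 0.04}, {"x": 0, "y": 0, "z": -0.2, "ax": 0, "ay": 0, "az": 0, "hand": 0.04}, {"x": -0.03, "y": 0.06, "z": -0.2, "ax": 0, "ay": 0, "az": 0, "hand": 0.04}, {"x": -0.06, "y": 0.12, "z": -0.2, "ax": 0, "ay": 0, "az": 0, "hand": 0.04}, {"x": -0.09, "y": 0.18, "z": -0.2, "ax": 0, "ay": 0, "az": 0, "hand": 0.04}, {"x": -0.12, "y": 0.24, "z": -0.2, "ax": 0, "ay": 0, "az": 0, "hand": 0.04}, {"x": -0.15, "y": 0.3, "z": -0.2, "ax": 0, "ay": 0, "az": 0, "hand": 0.04}, {"x": -0.17, "y": 0.36, "z": -0.2, "ax": 0, "ay": 0, "az": 0, "hand": 0.04}, {"x": -0.18, "y": 0.42, "z": -0.2, "ax": 0, "ay": 0, "az": 0, "hand": 0.04}, {"x": -0.18, "y": 0.44, "z": -0.2, "ax": 0, "ay": 0, "az": 0, "hand": 0.04}, {"x": -0.18, "y": 0.44, "z": -0.2, "ax": 0, "ay": 0, "az": 0, "hand": 0.04}]}}

```text
clock: 44.08
position: [0.3356, -0.434, 0.2273]
ee_rot: [0.0, 1.0, -0.026, -0.001]
force: [0.3, 0.6, -0.3]
finger_gap: 0.431
finger_force: 0.0
```

```bash
python3 - <<'E'
from h import *
o=env.get_obs();print(o['position'],o['clock'],o['force'])
t=optics.read_camera('top');cv2.imwrite('pics/top10.png',t)
a=cv2.resize(t[140:250,205:365],(800,550),interpolation=cv2.INTER_CUBIC)
a[300:550,0:250]=0
J=cv2.resize(t[192:242,130:190],(240,200),interpolation=cv2.INTER_CUBIC)
b=cv2.resize(t[140:250,205:365],(560,385),interpolation=cv2.INTER_CUBIC)
out=np.zeros((385,800,3),np.uint8);out[:,:560]=b;out[:200,560:]=J
cv2.imwrite('pics/fin.png',out)
E
```

```text
[ 0.33560157 -0.43403735  0.22734859] 44.075 [ 0.31102188  0.6450146  -0.31364294]
```

View pics/fin.png

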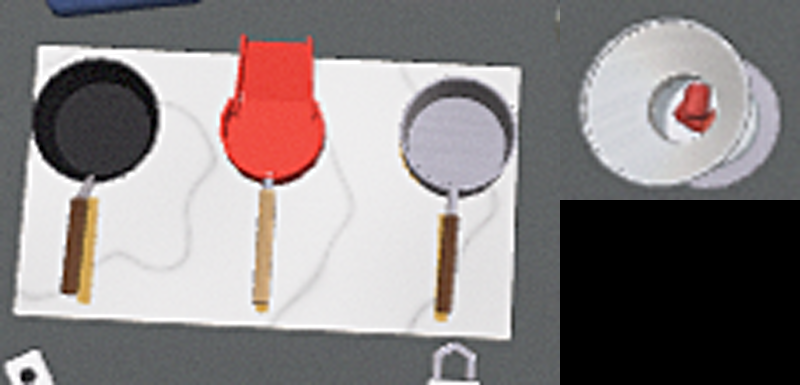

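All three pans sit on their rings with handles along the strips, and red nuts show through the throat at (693,105). I'll check the numbers before handing in.

```bash
python3 - <<'E'
from h import *
f=lambda x,y,z:p2w('top',205+x/3.5,140+y/3.5,z)[:2]
th=-.0494;Rm=np.array([[np.cos(th),-np.sin(th)],[np.sin(th),np.cos(th)]]);t0=np.array([.5629,-.0031])
for n,p in dict(sk=f(97,119,.05),sktip=f(69,292,.078),po=f(272,139,.03),potip=f(261,306,.045),sa=f(458,134,.065),satip=f(441,315,.078)).items(): print(n,(Rm.T@(p-t0)).round(3))
def red(im):
    h=cv2.cvtColor(im,cv2.COLOR_BGR2HSV);m=cv2.inRange(h,(0,110,40),(7,255,255))|cv2.inRange(h,(172,110,40),(180,255,255))
    n,l,s,c=cv2.connectedComponentsWithStats(m);return [(c[i].round(0).tolist(),s[i].tolist()) for i in range(1,n) if s[i][4]>=6]
print('top',red(cv2.imread('pics/top10.png')))
s=optics.read_camera('side')
for z in (.006,.07,.11): print(w2p('side',(.471,.371,z)).round(0))
print('side',red(s))
for c in('top','side'): print(c,[(np.round(x['centre'],3).tolist(),round(x['confidence'],2)) for x in optics.spot_in(c,'nut1')])
h=cv2.cvtColor(cv2.imread('pics/top10.png')[208:230,155:175],cv2.COLOR_BGR2HSV)
for r in ((h[...,1]>100)&((h[...,0]<8)|(h[...,0]>172))): print(''.join('#' if v else '.' for v in r))
E
```

```text
sk [0.05  0.159]
sktip [-0.114  0.165]
po [ 0.044 -0.   ]
potip [-0.114 -0.002]
sa [ 0.048 -0.171]
satip [-0.119 -0.163]
top [([283.0, 172.0], [268, 150, 30, 43, 957]), ([163.0, 219.0], [159, 213, 10, 12, 78]), ([1.0, 244.0], [0, 244, 4, 2, 6]), ([8.0, 266.0], [0, 244, 19, 46, 308])]
[237. 154.]
[236. 139.]
[235. 130.]
side [([333.0, 182.0], [322, 169, 26, 28, 414]), ([426.0, 327.0], [424, 325, 5, 5, 6]), ([434.0, 332.0], [432, 331, 6, 4, 6]), ([450.0, 341.0], [448, 340, 6, 3, 6]), ([468.0, 350.0], [464, 348, 8, 5, 8]), ([490.0, 363.0], [487, 361, 8, 5, 8]), ([500.0, 368.0], [498, 367, 6, 4, 6])]
top [([0.627, -0.003, 0.022], 0.43), ([0.601, -0.179, 0.017], 0.15)]
side [([0.479, -0.049, 0.005], 0.62)]
....................
....................
....................
....................
....................
.......#####........
.......#####........
......######........
......######........
......######........
.....#######........
....########........
....##########......
....##########......
.....########.......
.......#####........
........###.........
....................
....................
....................
....................
....................
```

Pans are within a few mm. I'll confirm the nut count with an overhead wrist look into the jar.

Request:
{"op": "move_arm", "data": {"steps": [{"x": 0.03, "y": -0.055, "z": -0.02, "ax": 0, "ay": 0, "az": 0, "hand": 0.04}, {"x": 0.06, "y": -0.11, "z": -0.04, "ax": 0, "ay": 0, "az": 0, "hand": 0.04}, {"x": 0.08, "y": -0.165, "z": -0.06, "ax": 0, "ay": 0, "az": 0, "hand": 0.04}, {"x": 0.1, "y": -0.22, "z": -0.073, "ax": 0, "ay": 0, "az": 0, "hand": 0.04}, {"x": 0.1, "y": -0.275, "z": -0.073, "ax": 0, "ay": 0, "az": 0, "hand": 0.04}, {"x": 0.1, "y": -0.33, "z": -0.073, "ax": 0, "ay": 0, "az": 0, "hand": 0.04}, {"x": 0.1, "y": -0.385, "z": -0.073, "ax": 0, "ay": 0, "az": 0, "hand": 0.04}, {"x": 0.1, "y": -0.44, "z": -0.073, "ax": 0, "ay": 0, "az": 0, "hand": 0.04}, {"x": 0.1, "y": -0.495, "z": -0.073, "ax": 0, "ay": 0, "az": 0, "hand": 0.04}, {"x": 0.09, "y": -0.55, "z": -0.073, "ax": 0, "ay": 0, "az": 0, "hand": 0.04}, {"x": 0.07, "y": -0.605, "z": -0.073, "ax": 0, "ay": 0, "az": 0, "hand": 0.04}, {"x": 0.05, "y": -0.66, "z": -0.073, "ax": 0, "ay": 0, "az": 0, "hand": 0.04}, {"x": 0.03, "y": -0.715, "z": -0.073, "ax": 0, "ay": 0, "az": 0, "hand": 0.04}, {"x": 0.016, "y": -0.77, "z": -0.073, "ax": 0, "ay": 0, "az": 0, "hand": 0.04}, {"x": 0.016, "y": -0.81, "z": -0.073, "ax": 0, "ay": 0, "az": 0, "hand": 0.04}, {"x": 0.016, "y": -0.81, "z": -0.073, "ax": 0, "ay": 0, "az": 0, "hand": 0.04}, {"x": 0.016, "y": -0.81, "z": -0.073, "ax": 0, "ay": 0, "az": 0, "hand": 0.04}]}}

```text
clock: 46.4
position: [0.3913, 0.3764, 0.2998]
ee_rot: [0.001, 1.0, -0.024, -0.0]
force: [0.6, -0.0, -0.4]
finger_gap: 0.429
finger_force: 0.0
```

```bash
python3 - <<'E'
from h import *
o=env.get_obs();print(o['position'])
rt=RT('wrist');im=optics.read_camera('wrist')
print([w2p('wrist',(.471,.371,z),rt).round(0) for z in (.11,.07,.016)])
u,v=w2p('wrist',(.471,.371,.02),rt).astype(int)
h=cv2.cvtColor(im,cv2.COLOR_BGR2HSV)
m=(h[...,1]>90)&((h[...,0]<10)|(h[...,0]>170))
ys,xs=np.where(m[max(v-60,0):v+60,u-60:u+60]);print(len(ys),ys.min()+max(v-60,0),ys.max()+max(v-60,0),xs.min()+u-60,xs.max()+u-60)
g=cv2.cvtColor(im,cv2.COLOR_BGR2GRAY)
for r in range(max(v-30,0),v+30,2): print(''.join(chr(97+int(g[r,c])//12) if m[r,c] else '.' for c in range(u-32,u+32)))
for s in optics.spot_in('wrist','nut1'): print(np.round(s['centre'],3),s['confidence'])
E
```

```text
[0.39128763 0.37635001 0.29977533]
[array([322., 113.]), array([321., 113.]), array([321., 113.])]
730 93 126 305 340
................................................................
................................................................
................................................................
................................................................
................................................................
................................................................
...........................efghhiiiihg..........................
..........................efghijjjiiiig.........................
.........................dfgghijjjiiiihf........................
.........................dfgghijjjjiiihf........................
....................ghhheefghhijjjjiiihf........................
...................dgiiieefghhijjjjiiihf........................
..................dfhiiieefghhijjjjiiihfffggghij................
.................dehhiiifefghiijjjjiiihffghhiiiiihi.............
................eefgghhigefgghiijiiihhgffhhiiijjjih.............
.......
[... 341 characters left out ...]
............ffhijjjjjiihgg...............
....................................cbcdeghhggfg................
........................................dbbdd...................
................................................................
................................................................
................................................................
................................................................
................................................................
................................................................
................................................................
[0.483 0.365 0.047] 0.71
[0.466 0.358 0.03 ] 0.66
[0.515 0.079 0.012] 0.3
```

Three distinct nuts show in the jar. I'll do one last comparison for a late nudge of the pans, then hand in.

```bash
python3 - <<'E'
from h import *
t=optics.read_camera('top').astype(int);a=cv2.imread('pics/top10.png').astype(int)
d=np.abs(t-a).mean(2)
for n,(x0,x1) in dict(sk=(212,252),po=(264,302),sa=(315,355)).items(): print(n,(d[150:235,x0:x1]>40).sum(),d[150:235,x0:x1].mean().round(1))
s={n:(d[150:235,a:b]>40).sum() for n,a,b in (('po',264,302),('sa',315,355),('sk',212,252))}
if s['po']<60 and s['sa']<60 and s['sk']<60: print(env.job_done())
E
```

```text
sk 0 2.6
po 0 1.8
sa 0 2.0
the job is handed in; nothing more can be done
None
```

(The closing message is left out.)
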